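Zero the rock reader and load its carousel

ROBOT

A 6-joint arm with a two-finger parallel gripper is mounted at the origin on the work surface. World frame = base frame: x ahead of the robot, y to its left, z up, the work surface at z = 0. Lengths are in m, angles in rad, forces in N, time in s.
With the tool pointing down it reaches from about 0.35 to 0.975 m from the base axis. Payload 7.1 kg.
Tool frame: the origin (TCP) lies at the centre of the arm's flange, where the gripper is bolted on; the fingertips stand 182 mm ahead of it and the grasp point (between the pads) lies 163 mm ahead of it; z points along the fingers, y is the line along which they close (so a half turn about z gives the same grasp; the last joint's range is limited). The gripper opens to 88 mm and grips with 3 to 60 N. Pads are 20 mm wide; open, the fingers measure 115 mm over their backs; the gripper's body (75 mm by 178 mm) begins 61 mm behind the grasp point.
Start: joints at [-1.145, 0.423, 1.63, -0, 1.089, -0.019], TCP at [0.269, -0.564, 0.405] pointing down, gripper open.
Joint ranges: [-3, 3], [-0.9, 2.11], [0.09, 2.58], [-1.31, 4.45], [0.11, 2.69], [-2.54, 2.54]. Speed limits (rad/s): [2.39, 2.39, 3.01, 3.14, 3.14, 3.14].

INTERFACE

Orientations are given as a rotation vector (axis times angle).
In Python, from plant import env gives the robot as it stands.
- The arm moves only by the tool step_arm, never from a script. Its argument "commands" is a list of rows, each an object with "delta_pos": the shift along the tool's x, y, z as a fraction of full scale, a list of three; "rot": the turn, a rotation vector about the tool's x, y, z as a fraction of full scale, a list of three. A call has 1 to 12 rows; each row shifts and turns the commanded pose from where the row before left it, along the tool's axes as they then stand; what a row does not reach is not made up. Full scale, the value 1, is 0.025 m for a shift and 90 degrees for a turn. A row lasts 1/8 s, in which the tool goes at most 62.5 mm and 10.7 degrees, less where a joint would pass 70% of its speed; a pose out of reach is approached as far as the arm can. A call with a number of a shift or a turn outside -1 to 1 is refused whole. A call with a gripper value outside its range is refused whole. "hand" is the closure, from -1 (fully open) to 1 (shut), so that 0 is half open, set as the call begins (left out, the last holds). The fingers move at their own pace and stop on an object; the grip force is fixed at half the most. Time passes only in rows, so rows that do not move let the fingers close. It gives the time, the measured TCP pose, the force, the opening and the grip force at its end, in the units of the state.
- env.get_state(): the state, without advancing time (a new reading comes with each control period).
- env.get_image(name): name is "scene" or "side" or "wrist"; returns the picture (480x640x3 uint8, red, green, blue); there is no depth.
- env.get_calibration(name): a dict with "camera_matrix" (3x3 intrinsics, pixels), "k1" (the pictures are not rectified: a ray, as slopes to the right and down, at radius r is drawn at 1 + k1 r^2 times it, then the intrinsics apply), "view" (4x4, takes a point from world to camera coordinates). Camera axes: x right, y down, z forward; pixel columns grow to the right and rows downward; lengths in m; the calibration is good to about 2 mm. A picture is of the moment at which its call begins: read the wrist's pose just before it. get_calibration takes no time and is no camera call; for the wrist camera it gives the pose at the moment of the call.
- env.hand_in(): hands the job in; it is judged then, once.
The state is a dict: "t": time; "joints": joint angles; "qvel": joint speeds; "tau": joint torques, N m; "tcp_pos": TCP position; "tool_rot": TCP orientation; "wrist_force": force on the tool from outside, world axes, zero at the start; "wrist_torque": the same for the moment, N m; "gripper_width": finger opening in m; "grasp_force": force on a finger pad.
Only numpy, scipy, OpenCV 4.12 (cv2) and the standard library are available. Lean on these libraries where they do the work, as an engineer would, in place of code of your own. Each camera call takes 0.05 s, during which the arm holds its last target. There are 200 camera calls.

TASK

Click the turntable round by its black knob until the white blank sits under the reader head, then, with the pockets still empty, use the red tuning tool to turn the brass trimmer screw until its white pointer is on the mark of the same colour as the standard that stands on the white square, and stand the tool back upright in its stand. Then load every rock specimen from the white board into a pocket of its own, clicking the turntable on so that an empty pocket comes out to the open loading side each time, and leave the turntable clicked in place. Never touch the meter or its screw with the fingers, and leave the two standards and the bottles where they are.

Things in the scene. Friction and masses are not known exactly. Their poses are not given: they have to be found in the camera images.
- turn (a joint): turntable angle, rad, counter-clockwise from above positive, relative to the carousel's grey base; turns endlessly either way and clicks into rest every 60 deg (at multiples of 1.047); a sprung detent (about 0.1 N m) pulls it into the nearest rest from up to 30 deg off. At a multiple of 2 pi the blank is under the reader. It stands 2 or 3 clicks away at the start
- knob (a point): black hexagonal knob on the turntable's axis, 44 mm across flats, 40 mm high; this point is its centre, 152 mm above the table. Its flats face the turntable's x axis and every 60 deg from it. A clear flat hood (112 to 116 mm above the table) covers the turntable except the loading place: its front edge, a blue strip, is 61 mm from the axis. Loaded rocks pass below it
- axis (a point): point on the turntable's vertical axis at pocket floor height (44 mm above the table), fixed to the grey base (300 x 300 x 30 mm). Its x points from the loading side to the reader: the open loading place is 100 mm along -x (robot's side), the spot under the white reader head 100 mm along +x (head top 151 mm above the table). The aluminium turntable is 284 mm across
- blank (a point): foot of the white ceramic blank, a fixed disc 56 mm across and 30 mm high in the turntable's sixth place, 100 mm from the axis along the turntable's x axis
- pocket1 (a point): floor centre of pocket 1, 100 mm from the axis at 60 deg counter-clockwise from the blank. Blue-walled pocket, inside 68 mm radially by 56 mm across, walls 10 mm high, those along the sides open over their middle 32 mm for the fingers: a rock goes in with its long side pointing at the axis
- pocket2 (a point): floor centre of pocket 2, 100 mm from the axis at 120 deg counter-clockwise from the blank. Blue-walled pocket, inside 68 mm radially by 56 mm across, walls 10 mm high, those along the sides open over their middle 32 mm for the fingers: a rock goes in with its long side pointing at the axis
- pocket3 (a point): floor centre of pocket 3, 100 mm from the axis at 180 deg counter-clockwise from the blank. Blue-walled pocket, inside 68 mm radially by 56 mm across, walls 10 mm high, those along the sides open over their middle 32 mm for the fingers: a rock goes in with its long side pointing at the axis
- pocket4 (a point): floor centre of pocket 4, 100 mm from the axis at 240 deg counter-clockwise from the blank. Blue-walled pocket, inside 68 mm radially by 56 mm across, walls 10 mm high, those along the sides open over their middle 32 mm for the fingers: a rock goes in with its long side pointing at the axis
- pocket5 (a point): floor centre of pocket 5, 100 mm from the axis at 300 deg counter-clockwise from the blank. Blue-walled pocket, inside 68 mm radially by 56 mm across, walls 10 mm high, those along the sides open over their middle 32 mm for the fingers: a rock goes in with its long side pointing at the axis
- trim (a joint): angle of the trimmer's white pointer, rad, counter-clockwise from above positive, 0 = along the meter's x axis; stops at -1.7 and 1.9. The blue mark is at +0.4, the orange mark at -0.4. The slot runs along the pointer. Stiff enough to stay where left (0.04 N m)
- trim_top (a point): centre of the top of the brass screw head (36 mm across, on the grey meter 170 x 160 x 70 mm), 92 mm above the table; orientation is the meter's. The slot runs right across the head, 7.5 mm wide and 10 mm deep (floor 82 mm above the table)
- tool_grip (a point): centre of the red square handle of the tuning tool (24 x 24 mm, 68 mm high, upright). The tool's z points up from its tip, 86 mm below this point, to its head, 34 mm above; a 44 mm square red guard 5 mm thick lies 34 to 39 mm below this point. The white blade is 22 mm wide along the tool's x, 4 mm thick along its y (2.6 mm at the last 3 mm), 17 mm long
- stand_top (a point): centre of the mouth of the black tool stand, 56 mm above the table: 48 mm square outside, well 32 mm square and 50 mm deep. The tool hangs in it, its guard resting on the rim, tip 8 mm above the table
- meter: the grey meter, fixed, 170 mm along its x, 160 mm along its y, 70 mm high; origin at the centre of its underside. Its white dial with the screw is at the centre of its top
- rock1_mid (a point): centre of a sawn dark grey rock specimen, a block 56 mm long (its x), 42 mm wide (its y), 44 mm high, 0.2 to 0.35 kg; None if absent (two to four of the four are there). It starts lying on the white board, whose top is 4 mm above the table
- rock2_mid (a point): centre of a sawn sandy rock specimen, a block 56 mm long (its x), 42 mm wide (its y), 44 mm high, 0.2 to 0.35 kg; None if absent (two to four of the four are there). It starts lying on the white board, whose top is 4 mm above the table
- rock3_mid (a point): centre of a sawn grey-green rock specimen, a block 56 mm long (its x), 42 mm wide (its y), 44 mm high, 0.2 to 0.35 kg; None if absent (two to four of the four are there). It starts lying on the white board, whose top is 4 mm above the table
- rock4_mid (a point): centre of a sawn reddish rock specimen, a block 56 mm long (its x), 42 mm wide (its y), 44 mm high, 0.2 to 0.35 kg; None if absent (two to four of the four are there). It starts lying on the white board, whose top is 4 mm above the table
- std_blue_mid (a point): centre of the blue standard, a puck 54 mm across, 36 mm high, on the black rest
- std_orange_mid (a point): centre of the orange standard, same size
- white_square (a point): centre of the white square on the black rest: the standard standing here is the one in use; the other stands 84 mm away on bare black
- bottle_a: white wash bottle, 64 mm across, 170 mm high; origin at its foot; a bystander
- bottle_b: white wash bottle, 60 mm across, 150 mm high; origin at its foot; a bystander
Mind the look-alikes: they are no part of the job. What is shaped like the part that bears rock4_mid but purple is not meant. Leave any pink look-alike of the part that bears rock2_mid alone.

How it is judged:
On the way, in this order (a step that is already met when the one before it is completed fails the run):
1. the turntable is clicked to where the white blank is under the reader (x of blank in the frame of axis above 0 m and y of blank in the frame of axis between -0.012 and 0.012 m), for 0.3 s.
2. with the blank under the reader, no rock on the turntable and the tool's blade in the slot, the pointer is on the mark (within 0.13 rad) of the colour of the standard on the white square (all of step 1 and ((horizontal distance between std_blue_mid and white_square below 0.03 m and value of joint trim between 0.27 and 0.53 rad) or (horizontal distance between std_orange_mid and white_square below 0.03 m and value of joint trim between -0.53 and -0.27 rad)) and horizontal distance between tool_grip and trim_top below 0.012 m and height (world z) of tool_grip below 0.175 m and horizontal distance between each of rock1_mid, rock2_mid, rock3_mid, rock4_mid and axis above 0.16 m), for 0.3 s.
3. the tool is back upright in its stand and let go, the pointer still on its mark (horizontal distance between tool_grip and stand_top below 0.02 m and height (world z) of tool_grip below 0.102 m and angle between tool_grip's own z axis and vertical below 0.12 rad and ((horizontal distance between std_blue_mid and white_square below 0.03 m and value of joint trim between 0.27 and 0.53 rad) or (horizontal distance between std_orange_mid and white_square below 0.03 m and value of joint trim between -0.53 and -0.27 rad)) and contact force between the fingers and anything else below 0.3 N), for 0.3 s.
At the end, for the whole second after the job is handed in: Every rock present lies in a pocket of its own (centres within 16 mm, at most 26 mm above its floor), the turntable is clicked in place (within 12 mm), the pointer is within 0.13 rad of the mark coloured like the standard on the white square, and the tool is upright in its stand (((horizontal distance between std_blue_mid and white_square below 0.03 m and value of joint trim between 0.27 and 0.53 rad) or (horizontal distance between std_orange_mid and white_square below 0.03 m and value of joint trim between -0.53 and -0.27 rad)) and horizontal distance between tool_grip and stand_top below 0.02 m and height (world z) of tool_grip below 0.102 m and angle between tool_grip's own z axis and vertical below 0.12 rad and ((x of blank in the frame of axis below 0 m and y of blank in the frame of axis between -0.012 and 0.012 m) or (x of pocket1 in the frame of axis below 0 m and y of pocket1 in the frame of axis between -0.012 and 0.012 m) or (x of pocket2 in the frame of axis below 0 m and y of pocket2 in the frame of axis between -0.012 and 0.012 m) or (x of pocket3 in the frame of axis below 0 m and y of pocket3 in the frame of axis between -0.012 and 0.012 m) or (x of pocket4 in the frame of axis below 0 m and y of pocket4 in the frame of axis between -0.012 and 0.012 m) or (x of pocket5 in the frame of axis below 0 m and y of pocket5 in the frame of axis between -0.012 and 0.012 m)) and ((horizontal distance between rock1_mid and pocket1 below 0.016 m and z of rock1_mid in the frame of pocket1 below 0.026 m) or (horizontal distance between rock1_mid and pocket2 below 0.016 m and z of rock1_mid in the frame of pocket2 below 0.026 m) or (horizontal distance between rock1_mid and pocket3 below 0.016 m and z of rock1_mid in the frame of pocket3 below 0.026 m) or (horizontal distance between rock1_mid and pocket4 below 0.016 m and z of rock1_mid in the frame of pocket4 below 0.026 m) or (horizontal distance between rock1_mid and pocket5 below 0.016 m and z of rock1_mid in the frame of pocket5 below 0.026 m)) and ((horizontal distance between rock2_mid and pocket1 below 0.016 m and z of rock2_mid in the frame of pocket1 below 0.026 m) or (horizontal distance between rock2_mid and pocket2 below 0.016 m and z of rock2_mid in the frame of pocket2 below 0.026 m) or (horizontal distance between rock2_mid and pocket3 below 0.016 m and z of rock2_mid in the frame of pocket3 below 0.026 m) or (horizontal distance between rock2_mid and pocket4 below 0.016 m and z of rock2_mid in the frame of pocket4 below 0.026 m) or (horizontal distance between rock2_mid and pocket5 below 0.016 m and z of rock2_mid in the frame of pocket5 below 0.026 m)) and ((horizontal distance between rock3_mid and pocket1 below 0.016 m and z of rock3_mid in the frame of pocket1 below 0.026 m) or (horizontal distance between rock3_mid and pocket2 below 0.016 m and z of rock3_mid in the frame of pocket2 below 0.026 m) or (horizontal distance between rock3_mid and pocket3 below 0.016 m and z of rock3_mid in the frame of pocket3 below 0.026 m) or (horizontal distance between rock3_mid and pocket4 below 0.016 m and z of rock3_mid in the frame of pocket4 below 0.026 m) or (horizontal distance between rock3_mid and pocket5 below 0.016 m and z of rock3_mid in the frame of pocket5 below 0.026 m)) and ((horizontal distance between rock4_mid and pocket1 below 0.016 m and z of rock4_mid in the frame of pocket1 below 0.026 m) or (horizontal distance between rock4_mid and pocket2 below 0.016 m and z of rock4_mid in the frame of pocket2 below 0.026 m) or (horizontal distance between rock4_mid and pocket3 below 0.016 m and z of rock4_mid in the frame of pocket3 below 0.026 m) or (horizontal distance between rock4_mid and pocket4 below 0.016 m and z of rock4_mid in the frame of pocket4 below 0.026 m) or (horizontal distance between rock4_mid and pocket5 below 0.016 m and z of rock4_mid in the frame of pocket5 below 0.026 m))); the robot touches nothing.
It fails at once if the fingers touch the meter or its screw (contact force between the fingers and meter above 1 N).
It fails at once if a standard is disturbed (moved over 20 mm) (distance of any of std_blue_mid, std_orange_mid from where it was at the start of the episode above 0.02 m).
It fails at once if a bottle is disturbed (moved over 30 mm) (distance of any of bottle_a, bottle_b from where it was at the start of the episode above 0.03 m).
Of rock1, rock2, rock3, rock4 only 2 to 4 are there at a start; the rules pass over those that are not, and their reading is None.
At some moment in a run one of rock1, rock2, rock3, rock4 may be knocked a few centimetres aside while the robot is not near it.
It also fails if it takes over 210 s, if anything falls off the work surface, if the arm or the gripper's body presses on something with over 40 N, if the wrist force passes 120 N, or if a joint passes its speed limit or range.

## Working session

There is one attempt and no reset: what is moved stays moved. The work goes in short steps, Python scripts to look and compute and a tool call to move; the robot and the scene stay as the last step left them, time stands still between calls to the robot, and variables do not carry over. Pictures are saved under pics/ and viewed, at most 14 in all, crops included, and the job is handed in when it is done.

Besides the shell and the picture viewer there is one more tool, called after "Call:" by a JSON object that holds its "fn" and its "kwargs". step_arm: Moves the arm, as the interface text tells. Its arguments: {"type":"object","properties":{"commands":{"type":"array","items":{"type":"object","properties":{"delta_pos":{"type":"array","items":{"type":"number","minimum":-1,"maximum":1}},"rot":{"type":"array","items":{"type":"number","minimum":-1,"maximum":1}}}}},"hand":{"type":"number"}},"required":["commands"]}

```bash
mkdir -p pics; ls; python3 - <<'E'
from plant import env
import cv2,numpy as np
for n in("scene","side","wrist"):
    c=env.get_calibration(n); print(n,np.round(c["camera_matrix"],1).tolist(),c["k1"],np.round(c["view"],3).tolist())
    cv2.imwrite(f"pics/{n}0.png",env.get_image(n)[:,:,::-1])
print(env.get_state())
E
```

```text
pics
scene [[513.2, 0.0, 324.7], [0.0, 513.2, 239.9], [0.0, 0.0, 1.0]] -0.14256133783384486 [[0.621, 0.783, 0.011, -0.265], [0.67, -0.524, -0.525, -0.301], [-0.406, 0.334, -0.851, 1.421], [0.0, 0.0, 0.0, 1.0]]
side [[447.9, 0.0, 320.1], [0.0, 447.9, 238.6], [0.0, 0.0, 1.0]] -0.08002390339340516 [[-0.707, -0.707, 0.02, 0.278], [-0.522, 0.502, -0.69, 0.375], [0.478, -0.498, -0.724, 1.042], [0.0, 0.0, 0.0, 1.0]]
wrist [[423.8, 0.0, 329.9], [0.0, 423.8, 235.4], [0.0, 0.0, 1.0]] -0.10202340154506646 [[0.429, -0.903, -0.001, -0.625], [-0.872, -0.414, 0.26, -0.031], [-0.235, -0.111, -0.966, 0.389], [0.0, 0.0, 0.0, 1.0]]
{'t': 0.15, 'joints': array([-1.14498779e+00,  4.23696153e-01,  1.63045607e+00,  1.02281866e-05,
        1.08860585e+00, -1.90302751e-02]), 'qvel': array([-0.00053133, -0.00349893, -0.00193204,  0.00118196,  0.00104047,
        0.00182925]), 'tau': array([-1.84013399e-03, -5.44988787e+01, -2.73918289e+01,  6.43544155e-02,
        2.04392936e-02, -6.52075232e-05]), 'tcp_pos': array([ 0.26887184, -0.56399394,  0.40408382]), 'tool_rot': array([-3.06309113e+00, -6.92744699e-01,  3.55701394e-04]), 'wrist_force': array([-0.04042977, -0.33453708, -0.20738366]), 'wrist_torque': array([ 0.03673502,  0.00293851, -0.00568563]), 'grasp_force': 0.0, 'gripper_width': 0.08761537250605045}
```

View pics/scene0.png

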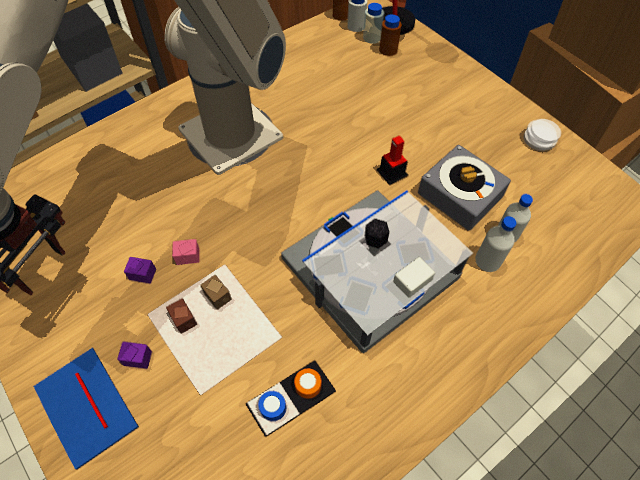

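View pics/side0.png

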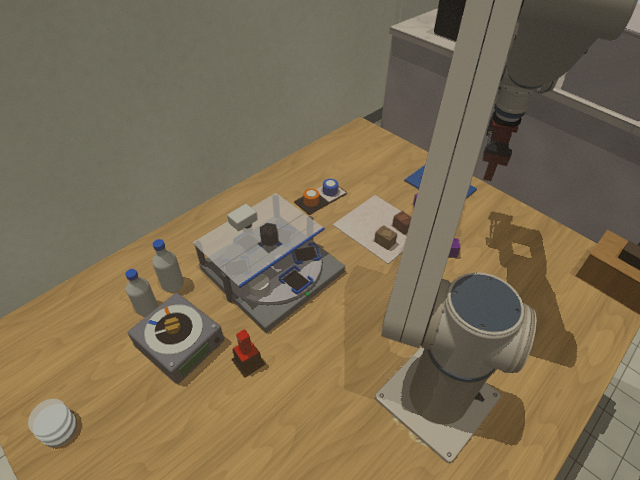

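The scene camera shows the sandy rock at (216,290) and the reddish rock at (181,316) on the white board. The look-alikes are purple blocks at (140,270) and (135,355) and a pink block at (186,251). The blue standard at (271,405) stands on the white square, so the target is the blue mark. The knob is at (377,234), the tool at (397,155) and the trimmer at (468,176).

```bash
cat > h.py <<'E'
from plant import env
import cv2,numpy as np
from scipy.spatial.transform import Rotation as R
def ray(cal,p):
    u=cv2.undistortPoints(np.array([[p]],float),np.array(cal["camera_matrix"]),np.array([cal["k1"],0,0,0.]))[0,0]
    V=np.array(cal["view"]);Rm=V[:3,:3]
    return -Rm.T@V[:3,3],Rm.T@np.array([u[0],u[1],1])
def onz(cal,p,z):
    o,d=ray(cal,p);return o+d*(z-o[2])/d[2]
def tri(c1,p1,c2,p2):
    o1,d1=ray(c1,p1);o2,d2=ray(c2,p2)
    s=np.linalg.lstsq(np.c_[d1,-d2],o2-o1,rcond=None)[0]
    a,b=o1+s[0]*d1,o2+s[1]*d2
    return (a+b)/2,np.linalg.norm(a-b)
def proj(cal,P):
    V=np.array(cal["view"]);return cv2.projectPoints(np.array([P],float),cv2.Rodrigues(V[:3,:3])[0],V[:3,3],np.array(cal["camera_matrix"]),np.array([cal["k1"],0,0,0.]))[0][0,0]
def blobs(im,lo,hi,roi,amin=30):
    """HSV blobs inside roi x0,y0,x1,y1"""
    m=cv2.inRange(cv2.cvtColor(im,cv2.COLOR_RGB2HSV),np.array(lo),np.array(hi))
    k=np.zeros_like(m);x0,y0,x1,y1=roi;k[y0:y1,x0:x1]=m[y0:y1,x0:x1]
    cs=cv2.findContours(k,cv2.RETR_EXTERNAL,cv2.CHAIN_APPROX_NONE)[0]
    return sorted([c for c in cs if cv2.contourArea(c)>amin],key=cv2.contourArea)[::-1]
def cen(c):
    M=cv2.moments(c);return np.array([M["m10"],M["m01"]])/M["m00"]
E
python3 - <<'E'
import cv2,numpy as np
a=cv2.imread("pics/scene0.png")[130:350,280:510];b=cv2.imread("pics/side0.png")[190:390,120:350]
a=cv2.resize(a,None,fx=2.6,fy=2.6,interpolation=cv2.INTER_CUBIC);b=cv2.resize(b,None,fx=2.6,fy=2.6,interpolation=cv2.INTER_CUBIC)
cv2.imwrite("pics/c1.png",a);cv2.imwrite("pics/c2.png",b)
from h import *
cal=env.get_calibration("scene");cs=env.get_calibration("side")
sc=cv2.imread("pics/scene0.png")[:,:,::-1].copy();sd=cv2.imread("pics/side0.png")[:,:,::-1].copy()
K1=blobs(sc,(0,0,0),(180,255,60),(360,215,395,255));K2=blobs(sd,(0,0,0),(180,255,75),(255,215,285,255))
for n,K in(("sc",K1),("sd",K2)):
    for c in K: print(n,cv2.boundingRect(c),cen(c))
print(tri(cal,cen(K1[0]),cs,cen(K2[0])))
T1=blobs(sc,(0,150,90),(6,255,255),(380,125,415,185),10);T2=blobs(sd,(0,150,60),(6,255,255),(225,320,270,380),10)
for n,K in(("sc",T1),("sd",T2)):
    for c in K: print(n,cv2.boundingRect(c),cen(c))
for n,p in(("rockred",(181,316)),("sandy",(216,290))): print(n,onz(cal,p,.03))
print("dial",onz(cal,(468,177),.07),onz(cs,(173,327),.07))
E
```

```text
sc (365, 219, 24, 36) [376.2062173  234.12742382]
sd (258, 223, 23, 29) [268.77626948 235.26194067]
(array([0.56584685, 0.02546271, 0.14695975]), np.float64(0.0005726574187459538))
sc (384, 136, 23, 31) [396.60685484 152.72379032]
sd (234, 330, 25, 32) [244.23890063 346.37279774]
rockred [ 0.41475341 -0.38883669  0.03      ]
sandy [ 0.40849514 -0.29411429  0.03      ]
dial [0.54931031 0.35663962 0.07      ] [0.55089671 0.35172286 0.07      ]
```

View pics/c1.png

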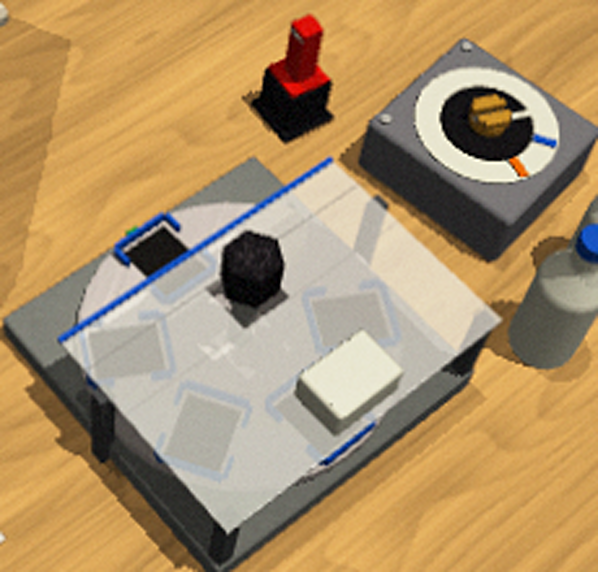

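View pics/c2.png

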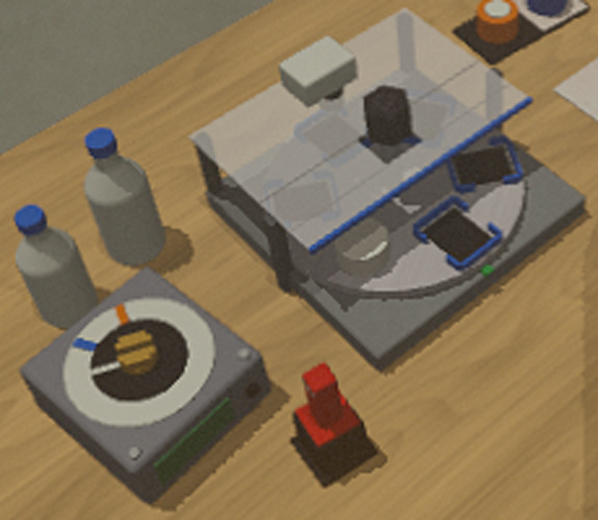

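```bash
python3 - <<'E'
from h import *
cal=env.get_calibration("scene");cs=env.get_calibration("side")
A=lambda x,y:(280+x/2.6,130+y/2.6); B=lambda x,y:(120+x/2.6,190+y/2.6)
deg=lambda v:np.degrees(np.arctan2(v[1],v[0]))
s1,s2=onz(cal,A(331,160),.114),onz(cal,A(62,340),.114);print("strip",s1,s2,deg(s1-s2)-90)
s1,s2=onz(cs,B(310,249),.114),onz(cs,B(531,99),.114);print("strip side",s1,s2,deg(s1-s2)-90)
l,b=onz(cal,A(5,325),.03),onz(cal,A(255,158),.03);print("base front L/R",l,b,deg(b-l)-90,np.linalg.norm(b-l))
r,b=onz(cs,B(585,203),.03),onz(cs,B(380,358),.03);print("side",r,b,deg(b-r)-90)
ax=np.array([.566,.0255]);print("blank",deg(onz(cs,B(363,243),.074)[:2]-ax),"pock",deg(onz(cs,B(457,232),.044)[:2]-ax),deg(onz(cs,B(484,167),.044)[:2]-ax))
# tool
t,e=tri(cal,A(307,24),cs,B(317,373));print("tool top",t,e)
print("stand?",onz(cal,A(300,80),.056),onz(cs,B(329,423),.056))
# meter
im={"scene":cal,"side":cs}
for n,c,roi in(("scene",cal,(425,140,505,210)),("side",cs,(135,295,215,360))):
    I=cv2.imread(f"pics/{n}0.png")[:,:,::-1].copy()
    w=blobs(I,(0,0,150 if n=="scene" else 110),(180,45,255),roi,100)
    for k in w[:2]:
        (x,y),_,_=cv2.fitEllipse(cv2.convexHull(k)); C=onz(c,(x,y),.07);print(n,"dial",(x,y),cv2.boundingRect(k),C)
    C=C if len(w)==1 else onz(c,cv2.fitEllipse(cv2.convexHull(w[0]))[0],.07)
    for nm,lo,hi in(("blue",(105,120,60),(125,255,255)),("or",(5,150,120),(18,255,255))):
        for k in blobs(I,lo,hi,roi,4): P=onz(c,cen(k),.07);print(nm,cen(k),cv2.contourArea(k),P[:2]-C[:2],deg(P-C))
p=onz(cal,A(525,113),.085);print("pointer",p,onz(cs,B(95,370),.085))
E
```

```text
strip [0.50950855 0.17594459 0.114     ] [ 0.50826102 -0.12188739  0.114     ] -0.23999420577860064
strip side [0.50870449 0.17363125 0.114     ] [ 0.50467529 -0.1248166   0.114     ] -0.7734748565699903
base front L/R [ 0.42611545 -0.12544572  0.03      ] [0.4238254  0.17279046 0.03      ] 0.4399452396563106 0.2982449758728525
side [ 0.40822555 -0.11443617  0.03      ] [0.41322101 0.17415663 0.03      ] -0.9916735353290136
blank 124.34425662470977 pock -177.29122502585173 -120.55140818675011
tool top [0.38650283 0.25913402 0.1294047 ] 0.0005283958408397973
stand? [0.3924235  0.25670281 0.056     ] [0.37883249 0.26195197 0.056     ]
scene dial (466.8370666503906, 177.52398681640625) (439, 156, 56, 44) [0.54865596 0.35302894 0.07      ]
blue [488.91666667 183.73611111] 12.0 [0.04751127 0.03032163] 32.545967021472656
or [467.11050725 151.05318323] 1288.0 [-0.05953436  0.06575201] 132.15888585494656
or [498.73202614 204.16666667] 51.0 [0.10438519 0.00239089] 1.3121025181714072
or [479.01801802 193.74774775] 18.5 [ 0.05316842 -0.01315368] -13.895763818001425
or [430.89583333 207.16666667] 8.0 [ 0.00882723 -0.13618531] -86.29140038727017
side dial (173.70458984375, 330.1266174316406) (135, 300, 80, 60) [0.5420876  0.35535411 0.07      ]
blue [152.47126437 322.09195402] 14.5 [0.05608612 0.02564829] 24.57470984910634
or [166.42307692 310.53846154] 13.0 [ 0.06184177 -0.01809762] -16.311795266787687
pointer [0.56904114 0.38131877 0.085     ] [0.5549055  0.39137061 0.085     ]
```

Call:
{"fn": "step_arm", "kwargs": {"commands": [{"rot": [0, 0, -0.115]}, {"rot": [0, 0, -0.115]}, {"rot": [0, 0, -0.115]}, {"rot": [0, 0, -0.115]}, {"rot": [0, 0, -0.115]}, {"rot": [0, 0, -0.115]}, {"rot": [0, 0, -0.115]}, {"rot": [0, 0, -0.115]}, {"rot": [0, 0, -0.115]}, {"rot": [0, 0, -0.115]}, {"rot": [0, 0, -0.115]}, {"rot": [0, 0, -0.115]}], "hand": -1}}

```text
schema error: expected keys delta_pos, rot
```

Call:
{"fn": "step_arm", "kwargs": {"commands": [{"delta_pos": [0.055, 0.976, 0]}, {"delta_pos": [0.055, 0.976, 0]}, {"delta_pos": [0.055, 0.976, 0]}, {"delta_pos": [0.055, 0.976, 0]}, {"delta_pos": [0.055, 0.976, 0]}, {"delta_pos": [0.055, 0.976, 0]}, {"delta_pos": [0.055, 0.976, 0]}, {"delta_pos": [0.055, 0.976, 0]}, {"delta_pos": [0.055, 0.976, 0]}, {"delta_pos": [0.055, 0.976, 0]}, {"delta_pos": [0.055, 0.976, 0]}, {"delta_pos": [0.055, 0.976, 0]}]}}

```text
schema error: expected keys delta_pos, rot
```

Call:
{"fn": "step_arm", "kwargs": {"commands": [{"delta_pos": [0.055, 0.976, 0]}, {"delta_pos": [0.055, 0.976, 0]}, {"delta_pos": [0.055, 0.976, 0]}, {"delta_pos": [0.055, 0.976, 0]}, {"delta_pos": [0.055, 0.976, 0]}, {"delta_pos": [0.055, 0.976, 0]}, {"delta_pos": [0.055, 0.976, 0]}, {"delta_pos": [0.055, 0.976, 0]}, {"delta_pos": [0.055, 0.976, 0]}, {"delta_pos": [0.055, 0.976, 0]}, {"delta_pos": [0.055, 0.976, 0]}, {"delta_pos": [0.055, 0.976, 0]}]}}

```text
schema error: expected keys delta_pos, rot
```

```bash
cat >> h.py <<'E'
def info():
    s=env.get_state();M=R.from_rotvec(s["tool_rot"]).as_matrix()
    print("t",s["t"],"tcp",np.round(s["tcp_pos"],4),"yawx",np.degrees(np.arctan2(M[1,0],M[0,0])).round(2),"tilt",np.round(M[:2,2],4),"q6",s["joints"][5].round(3),"w",s["gripper_width"].round(4),"gf",np.round(s["grasp_force"],1),"F",np.round(s["wrist_force"],1),"T",np.round(s["wrist_torque"],2))
    return s,M
def to(target,yawx=None,grasp=True):
    """units to go, tool axes; target = grasp point world"""
    s,M=info();g=s["tcp_pos"]+M[:,2]*.163
    print("grasp",np.round(g,4),"units",np.round(M.T@(np.array(target)-g)/.025,3))
    if yawx is not None:
        y=np.degrees(np.arctan2(M[1,0],M[0,0]));print("rotz",-(((yawx-y+180)%360)-180)/90)
E
python3 - <<'E'
from h import *
info();im=env.get_image("wrist");cv2.imwrite("pics/w1.png",im[:,:,::-1])
im=env.get_image("scene")
E
```

```text
Traceback (most recent call last):
  File "h.py", line 27, in info
    print("t",s["t"],"tcp",np.round(s["tcp_pos"],4),"yawx",np.degrees(np.arctan2(M[1,0],M[0,0])).round(2),"tilt",np.round(M[:2,2],4),"q6",s["joints"][5].round(3),"w",s["gripper_width"].round(4),"gf",np.round(s["grasp_force"],1),"F",np.round(s["wrist_force"],1),"T",np.round(s["wrist_torque"],2))
                                                                                                                                                                      ^^^^^^^^^^^^^^^^^^^^^^^^
AttributeError: 'float' object has no attribute 'round'
```

Call:
{"fn": "step_arm", "kwargs": {"commands": [{"delta_pos": [0, 0, 0], "rot": [0, 0, -0.115]}, {"delta_pos": [0, 0, 0], "rot": [0, 0, -0.115]}, {"delta_pos": [0, 0, 0], "rot": [0, 0, -0.115]}, {"delta_pos": [0, 0, 0], "rot": [0, 0, -0.115]}, {"delta_pos": [0, 0, 0], "rot": [0, 0, -0.115]}, {"delta_pos": [0, 0, 0], "rot": [0, 0, -0.115]}, {"delta_pos": [0, 0, 0], "rot": [0, 0, -0.115]}, {"delta_pos": [0, 0, 0], "rot": [0, 0, -0.115]}, {"delta_pos": [0, 0, 0], "rot": [0, 0, -0.115]}, {"delta_pos": [0, 0, 0], "rot": [0, 0, -0.115]}, {"delta_pos": [0, 0, 0], "rot": [0, 0, -0.115]}, {"delta_pos": [0, 0, 0], "rot": [0, 0, -0.115]}], "hand": -1}}

```text
t: 1.65
tcp_pos: [0.2689, -0.5641, 0.4043]
tool_rot: [-0.812, -3.034, -0.001]
wrist_force: [0.3, 0.6, -0.2]
gripper_width: 0.088
grasp_force: 0.0
```

Call:
{"fn": "step_arm", "kwargs": {"commands": [{"delta_pos": [0.055, 0.976, 0], "rot": [0, 0, 0]}, {"delta_pos": [0.055, 0.976, 0], "rot": [0, 0, 0]}, {"delta_pos": [0.055, 0.976, 0], "rot": [0, 0, 0]}, {"delta_pos": [0.055, 0.976, 0], "rot": [0, 0, 0]}, {"delta_pos": [0.055, 0.976, 0], "rot": [0, 0, 0]}, {"delta_pos": [0.055, 0.976, 0], "rot": [0, 0, 0]}, {"delta_pos": [0.055, 0.976, 0], "rot": [0, 0, 0]}, {"delta_pos": [0.055, 0.976, 0], "rot": [0, 0, 0]}, {"delta_pos": [0.055, 0.976, 0], "rot": [0, 0, 0]}, {"delta_pos": [0.055, 0.976, 0], "rot": [0, 0, 0]}, {"delta_pos": [0.055, 0.976, 0], "rot": [0, 0, 0]}, {"delta_pos": [0.055, 0.976, 0], "rot": [0, 0, 0]}]}}

```text
t: 3.15
tcp_pos: [0.403, -0.3012, 0.4049]
tool_rot: [0.821, 3.032, -0.0]
wrist_force: [-0.4, -1.1, 0.0]
gripper_width: 0.0878
grasp_force: 0.0
```

Call:
{"fn": "step_arm", "kwargs": {"commands": [{"delta_pos": [0.055, 0.976, 0], "rot": [0, 0, 0]}, {"delta_pos": [0.055, 0.976, 0], "rot": [0, 0, 0]}, {"delta_pos": [0.055, 0.976, 0], "rot": [0, 0, 0]}, {"delta_pos": [0.055, 0.976, 0], "rot": [0, 0, 0]}, {"delta_pos": [0.055, 0.976, 0], "rot": [0, 0, 0]}, {"delta_pos": [0.055, 0.976, 0], "rot": [0, 0, 0]}, {"delta_pos": [0.055, 0.976, 0], "rot": [0, 0, 0]}, {"delta_pos": [0.055, 0.976, 0], "rot": [0, 0, 0]}, {"delta_pos": [0.055, 0.976, 0], "rot": [0, 0, 0]}, {"delta_pos": [0.055, 0.976, 0], "rot": [0, 0, 0]}, {"delta_pos": [0.055, 0.976, 0], "rot": [0, 0, 0]}, {"delta_pos": [0.055, 0.976, 0], "rot": [0, 0, 0]}]}}

```text
t: 4.65
tcp_pos: [0.5359, -0.0401, 0.4048]
tool_rot: [0.821, 3.032, 0.0]
wrist_force: [0.5, -0.4, -0.2]
gripper_width: 0.0877
grasp_force: 0.0
```

```bash
sed -i 's/s\["gripper_width"\].round(4)/round(float(s["gripper_width"]),4)/' h.py
python3 - <<'E'
from h import *
to((.568,.0255,.152),150);im=env.get_image("wrist");cv2.imwrite("pics/w1.png",im[:,:,::-1])
E
```

```text
t 4.65 tcp [ 0.5359 -0.0401  0.4048] yawx 149.69 tilt [ 0.0002 -0.    ] q6 -1.139 w 0.0877 gf 0.0 F [ 0.5 -0.4 -0.2] T [-0.01 -0.09 -0.03]
grasp [ 0.5359 -0.0401  0.2418] units [0.218 2.914 3.593]
rotz -0.003476693818432687
```

View pics/w1.png

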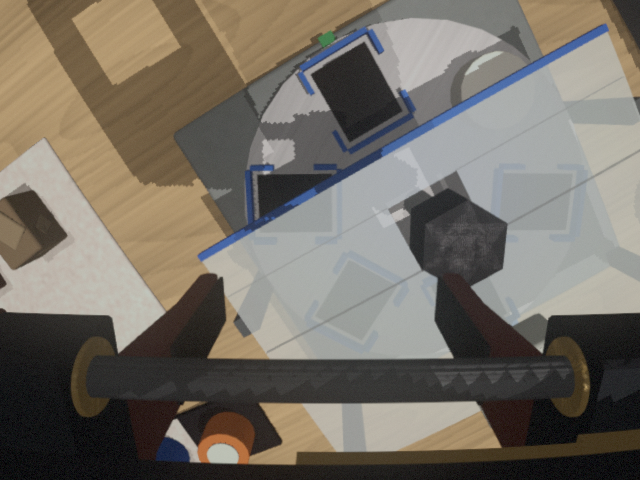

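The wrist view shows the black knob's top face centred near (464,241), the blue strip running from (200,257) to (607,30), an empty pocket at the loading place (355,90) and the blank at (495,80).

```bash
python3 - <<'E'
from h import *
c=env.get_calibration("wrist")
im=cv2.imread("pics/w1.png")[:,:,::-1].copy()
k=blobs(im,(0,0,0),(180,255,80),(405,180,515,292),200)[0];print(cv2.boundingRect(k),cen(k))
print("knobtop",onz(c,(464,241),.172))
a,b=onz(c,(200,257),.116),onz(c,(607,30),.116);print("strip",a,b,np.degrees(np.arctan2(*(b-a)[1::-1]))-90)
print("pocket",onz(c,(355,90),.044),"blank top",onz(c,(495,75),.074))
p=onz(c,(464,241),.172);to((p[0],p[1],.154),150)
E
```

```text
(405, 188, 102, 104) [454.72001719 239.23235407]
knobtop [0.56360261 0.0273342  0.172     ]
strip [ 0.50723235 -0.12238146  0.116     ] [0.51121483 0.17666654 0.116     ] -0.7629736194906371
pocket [0.46481764 0.02592895 0.044     ] blank top [0.50567516 0.11517144 0.074     ]
t 4.7 tcp [ 0.5369 -0.0384  0.405 ] yawx 149.73 tilt [0.0014 0.001 ] q6 -1.137 w 0.0878 gf 0.0 F [1.3 2.3 0. ] T [ 0.1  -0.15  0.04]
grasp [ 0.5372 -0.0383  0.242 ] units [0.412 2.794 3.523]
rotz -0.0030428799111926236
```

Call:
{"fn": "step_arm", "kwargs": {"commands": [{"delta_pos": [0.1, 0.93, 0], "rot": [0, 0, 0]}, {"delta_pos": [0.1, 0.93, 0], "rot": [0, 0, 0]}, {"delta_pos": [0.1, 0.93, 0], "rot": [0, 0, 0]}, {"delta_pos": [0, 0, 0.85], "rot": [0, 0, 0]}, {"delta_pos": [0, 0, 0.85], "rot": [0, 0, 0]}, {"delta_pos": [0, 0, 0], "rot": [0, 0, 0]}, {"delta_pos": [0, 0, 0], "rot": [0, 0, 0]}]}}

```text
t: 5.58
tcp_pos: [0.5648, 0.0223, 0.3629]
tool_rot: [0.821, 3.032, 0.0]
wrist_force: [-0.2, -0.8, 0.4]
gripper_width: 0.088
grasp_force: 0.0
```

```bash
python3 - <<'E'
from h import *
to((.566,.0265,.154),150)
E
```

```text
t 5.575 tcp [0.5648 0.0223 0.3629] yawx 149.69 tilt [0.0008 0.    ] q6 -1.023 w 0.088 gf 0.0 F [-0.2 -0.8  0.4] T [-0.01 -0.15  0.02]
grasp [0.5649 0.0223 0.1999] units [0.048 0.166 1.837]
rotz -0.0034775250969753795
```

Call:
{"fn": "step_arm", "kwargs": {"commands": [{"delta_pos": [0.05, 0.16, 0.92], "rot": [0, 0, -0.003]}, {"delta_pos": [0, 0, 0.92], "rot": [0, 0, 0]}, {"delta_pos": [0, 0, 0], "rot": [0, 0, 0]}]}}

```text
t: 5.95
tcp_pos: [0.5654, 0.0261, 0.3159]
tool_rot: [-0.814, -3.033, 0.001]
wrist_force: [0.2, -0.1, -0.0]
gripper_width: 0.088
grasp_force: 0.0
```

Call:
{"fn": "step_arm", "kwargs": {"commands": [{"delta_pos": [0, 0, 0], "rot": [0, 0, 0]}, {"delta_pos": [0, 0, 0], "rot": [0, 0, 0]}, {"delta_pos": [0, 0, 0], "rot": [0, 0, 0]}, {"delta_pos": [0, 0, 0], "rot": [0, 0, 0]}, {"delta_pos": [0, 0, 0], "rot": [0, 0, 0]}, {"delta_pos": [0, 0, 0], "rot": [0, 0, 0]}], "hand": 1}}

```text
t: 6.7
tcp_pos: [0.5654, 0.0256, 0.3164]
tool_rot: [-0.814, -3.034, 0.002]
wrist_force: [-2.5, -4.5, 4.7]
gripper_width: 0.0436
grasp_force: 30.0
```

```bash
python3 - <<'E'
from h import *
to((.566,.0265,.154),150)
E
```

```text
t 6.7 tcp [0.5654 0.0256 0.3164] yawx 149.96 tilt [-0.0009 -0.001 ] q6 -1.021 w 0.0436 gf 30.0 F [-2.5 -4.5  4.7] T [-0.71  0.24  0.  ]
grasp [0.5653 0.0254 0.1534] units [-0.003  0.051 -0.026]
rotz -0.0004046273988005093
```

Call:
{"fn": "step_arm", "kwargs": {"commands": [{"delta_pos": [0, 0, 0], "rot": [0, 0, 0.111]}, {"delta_pos": [0, 0, 0], "rot": [0, 0, 0.111]}, {"delta_pos": [0, 0, 0], "rot": [0, 0, 0.111]}, {"delta_pos": [0, 0, 0], "rot": [0, 0, 0.111]}, {"delta_pos": [0, 0, 0], "rot": [0, 0, 0.111]}, {"delta_pos": [0, 0, 0], "rot": [0, 0, 0.111]}, {"delta_pos": [0, 0, 0], "rot": [0, 0, 0.111]}, {"delta_pos": [0, 0, 0], "rot": [0, 0, 0.111]}, {"delta_pos": [0, 0, 0], "rot": [0, 0, 0.111]}, {"delta_pos": [0, 0, 0], "rot": [0, 0, 0.111]}, {"delta_pos": [0, 0, 0], "rot": [0, 0, 0.111]}, {"delta_pos": [0, 0, 0], "rot": [0, 0, 0.111]}]}}

```text
t: 8.2
tcp_pos: [0.5658, 0.0255, 0.3163]
tool_rot: [3.036, 0.806, -0.0]
wrist_force: [-0.3, -5.8, 1.9]
gripper_width: 0.0442
grasp_force: 30.0
```

Call:
{"fn": "step_arm", "kwargs": {"commands": [{"delta_pos": [0, 0, 0], "rot": [0, 0, 0]}, {"delta_pos": [0, 0, 0], "rot": [0, 0, 0]}]}}

```text
t: 8.45
tcp_pos: [0.5658, 0.0255, 0.3164]
tool_rot: [3.034, 0.814, -0.0]
wrist_force: [1.2, -5.2, 2.4]
gripper_width: 0.0438
grasp_force: 30.0
```

```bash
python3 - <<'E'
from h import *
to((.566,.0265,.154),30)
E
```

```text
t 8.45 tcp [0.5658 0.0255 0.3164] yawx 30.05 tilt [ 0.     -0.0006] q6 1.071 w 0.0438 gf 30.0 F [ 1.2 -5.2  2.4] T [-0.21  0.35 -0.02]
grasp [0.5658 0.0254 0.1534] units [ 0.028 -0.033 -0.026]
rotz 0.000558557991992201
```

Call:
{"fn": "step_arm", "kwargs": {"commands": [{"delta_pos": [0, 0, 0], "rot": [0, 0, 0]}, {"delta_pos": [0, 0, 0], "rot": [0, 0, 0]}, {"delta_pos": [0, 0, 0], "rot": [0, 0, 0]}, {"delta_pos": [0, 0, -1], "rot": [0, 0, 0]}, {"delta_pos": [0, 0, -1], "rot": [0, 0, 0]}, {"delta_pos": [0, 0, -1], "rot": [0, 0, 0]}, {"delta_pos": [0, 0, -1], "rot": [0, 0, 0]}], "hand": -1}}

```text
t: 9.32
tcp_pos: [0.5656, 0.0263, 0.417]
tool_rot: [-3.034, -0.815, 0.0]
wrist_force: [0.8, -0.2, -0.6]
gripper_width: 0.0878
grasp_force: 0.0
```

Call:
{"fn": "step_arm", "kwargs": {"commands": [{"delta_pos": [-0.26, -0.92, 0], "rot": [0, 0, 0]}, {"delta_pos": [-0.26, -0.92, 0], "rot": [0, 0, 0]}, {"delta_pos": [-0.26, -0.92, 0], "rot": [0, 0, 0]}, {"delta_pos": [-0.26, -0.92, 0], "rot": [0, 0, 0]}, {"delta_pos": [-0.26, -0.92, 0], "rot": [0, 0, 0]}, {"delta_pos": [-0.26, -0.92, 0], "rot": [0, 0, 0]}, {"delta_pos": [-0.26, -0.92, 0], "rot": [0, 0, 0]}, {"delta_pos": [-0.26, -0.92, 0], "rot": [0, 0, 0]}, {"delta_pos": [-0.26, -0.92, 0], "rot": [0, 0, 0]}, {"delta_pos": [-0.26, -0.92, 0], "rot": [0, 0, 0]}, {"delta_pos": [-0.26, -0.92, 0], "rot": [0, 0, 0]}, {"delta_pos": [-0.26, -0.92, 0], "rot": [0, 0, 0]}]}}

```text
t: 10.82
tcp_pos: [0.3582, 0.2267, 0.4159]
tool_rot: [3.034, 0.816, -0.001]
wrist_force: [0.1, 0.2, 0.1]
gripper_width: 0.0882
grasp_force: 0.0
```

```bash
python3 - <<'E'
from h import *
info();im=env.get_image("wrist");cv2.imwrite("pics/w2.png",im[:,:,::-1]);info()
im=env.get_image("side")[190:290,190:340];cv2.imwrite("pics/s2.png",im[:,:,::-1])
w=cv2.imread("pics/w2.png");w[:200,:300]=cv2.resize(im[:,:,::-1],(300,200));cv2.imwrite("pics/w2b.png",w)
E
```

```text
t 10.825 tcp [0.3582 0.2267 0.4159] yawx 30.1 tilt [-0.0004 -0.0001] q6 1.581 w 0.0882 gf 0.0 F [0.1 0.2 0.1] T [ 0.09  0.06 -0.04]
t 10.875 tcp [0.3569 0.2275 0.4158] yawx 30.12 tilt [-0.0017  0.0002] q6 1.583 w 0.088 gf 0.0 F [-0.7 -0.5  0.3] T [-0.   -0.03  0.01]
```

View pics/w2b.png

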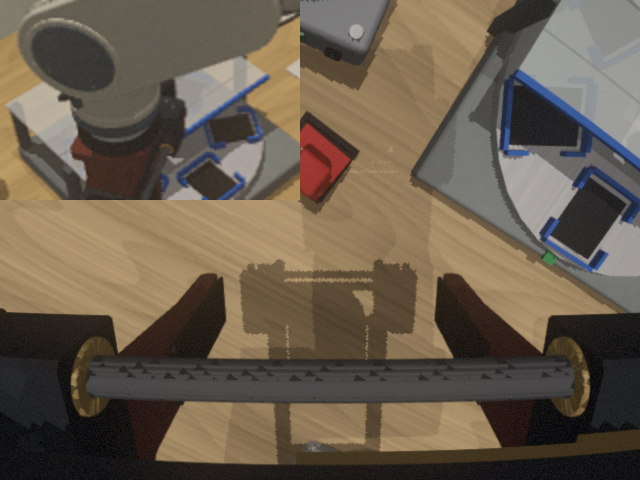

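```bash
python3 - <<'E'
from h import *
w=cv2.imread("pics/w2.png");cv2.imwrite("pics/w2c.png",cv2.resize(w[70:230,170:470],None,fx=2.5,fy=2.5,interpolation=cv2.INTER_CUBIC))
im=w[:,:,::-1].copy();c=env.get_calibration("wrist")
for k in blobs(im,(0,150,60),(8,255,255),(150,50,480,260),200):
    print(cv2.boundingRect(k),cen(k)); r=cv2.minAreaRect(k);print(r)
    a=cv2.approxPolyDP(cv2.convexHull(k),4,True)[:,0];print(a.tolist())
    for p in a: print(p,onz(c,p,.06)[:2].round(4),onz(c,p,.128)[:2].round(4))
E
```

```text
(272, 123, 79, 79) [310.7070131  162.46382552]
((310.47540283203125, 162.72952270507812), (57.744632720947266, 57.616600036621094), 39.80556869506836)
[[306, 123], [350, 159], [315, 201], [272, 167]]
[306 123] [0.4089 0.2774] [0.411  0.2743]
[350 159] [0.4022 0.234 ] [0.4056 0.2397]
[315 201] [0.3594 0.2412] [0.3715 0.2454]
[272 167] [0.366 0.284] [0.3768 0.2796]
```

View pics/w2c.png

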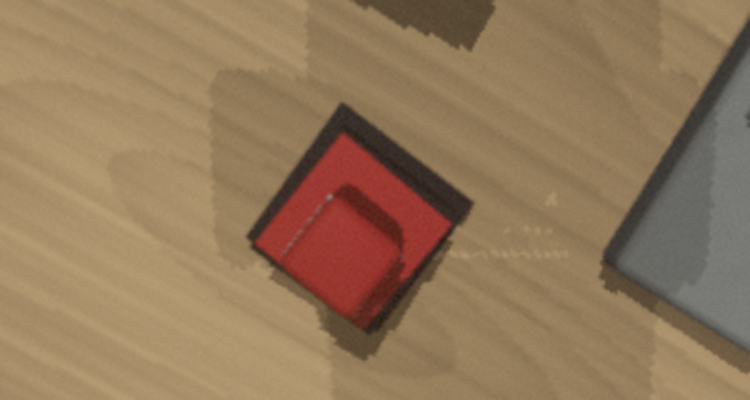

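The crop shows the tool from above: the red guard square with the handle on it, guard corners at wrist pixels (306,123), (350,159), (315,201) and (272,167). The guard's edges run at about -9° and 81°, and it is centred near (0.384, 0.259).

Call:
{"fn": "step_arm", "kwargs": {"commands": [{"delta_pos": [0.79, -0.27, 0], "rot": [0, 0, 0]}, {"delta_pos": [0.79, -0.27, 0], "rot": [0, 0, 0]}, {"delta_pos": [0, 0, 0], "rot": [0, 0, -0.094]}, {"delta_pos": [0, 0, 0], "rot": [0, 0, -0.094]}, {"delta_pos": [0, 0, 0], "rot": [0, 0, -0.094]}, {"delta_pos": [0, 0, 0], "rot": [0, 0, -0.094]}, {"delta_pos": [0, 0, 0], "rot": [0, 0, -0.094]}, {"delta_pos": [0, 0, 0], "rot": [0, 0, -0.094]}, {"delta_pos": [0, 0, 0], "rot": [0, 0, 0]}, {"delta_pos": [0, 0, 0], "rot": [0, 0, 0]}]}}

```text
t: 12.18
tcp_pos: [0.3873, 0.2573, 0.4161]
tool_rot: [2.395, 2.033, -0.0]
wrist_force: [0.2, -0.2, -0.6]
gripper_width: 0.0876
grasp_force: 0.0
```

```bash
python3 - <<'E'
from h import *
to((.3845,.259,.106),80.8);im=env.get_image("wrist");cv2.imwrite("pics/w3.png",im[:,:,::-1])
c=env.get_calibration("wrist")
for k in blobs(im,(0,150,60),(8,255,255),(150,0,480,350),200):
    a=cv2.approxPolyDP(cv2.convexHull(k),4,True)[:,0];print(a.tolist())
    for p in a: print(p,onz(c,p,.06)[:2].round(4),onz(c,p,.128)[:2].round(4))
E
```

```text
t 12.175 tcp [0.3873 0.2573 0.4161] yawx 80.68 tilt [-0.     -0.0001] q6 0.724 w 0.0876 gf 0.0 F [ 0.2 -0.2 -0.6] T [-0.03 -0.04  0.02]
grasp [0.3873 0.2572 0.2531] units [ 0.052 -0.122  5.884]
rotz -0.0013733750673566192
[[354, 183], [353, 235], [340, 246], [311, 247], [300, 236], [299, 183]]
[354 183] [0.4098 0.2768] [0.4076 0.2869]
[353 235] [0.4027 0.2346] [0.4019 0.2533]
[340 246] [0.3907 0.2271] [0.3923 0.2473]
[311 247] [0.3669 0.2301] [0.3734 0.2497]
[300 236] [0.3596 0.2409] [0.3676 0.2583]
[299 183] [0.3667 0.2839] [0.3732 0.2926]
```

Call:
{"fn": "step_arm", "kwargs": {"commands": [{"delta_pos": [0.06, -0.12, 0.98], "rot": [0, 0, -0.001]}, {"delta_pos": [0, 0, 0.98], "rot": [0, 0, 0]}, {"delta_pos": [0, 0, 0.98], "rot": [0, 0, 0]}, {"delta_pos": [0, 0, 0.98], "rot": [0, 0, 0]}, {"delta_pos": [0, 0, 0.98], "rot": [0, 0, 0]}, {"delta_pos": [0, 0, 0.98], "rot": [0, 0, 0]}, {"delta_pos": [0, 0, 0], "rot": [0, 0, 0]}]}}

```text
t: 13.1
tcp_pos: [0.3841, 0.259, 0.2679]
tool_rot: [-2.391, -2.037, 0.006]
wrist_force: [-1.2, -0.1, 0.3]
gripper_width: 0.088
grasp_force: 0.0
```

Call:
{"fn": "step_arm", "kwargs": {"commands": [{"delta_pos": [0, 0, 0], "rot": [0, 0, 0]}, {"delta_pos": [0, 0, 0], "rot": [0, 0, 0]}, {"delta_pos": [0, 0, 0], "rot": [0, 0, 0]}, {"delta_pos": [0, 0, 0], "rot": [0, 0, 0]}, {"delta_pos": [0, 0, 0], "rot": [0, 0, 0]}, {"delta_pos": [0, 0, 0], "rot": [0, 0, 0]}, {"delta_pos": [0, 0, 0], "rot": [0, 0, 0]}, {"delta_pos": [0, 0, 0], "rot": [0, 0, 0]}], "hand": 1}}

```text
t: 14.1
tcp_pos: [0.3846, 0.2593, 0.2691]
tool_rot: [-2.39, -2.039, 0.0]
wrist_force: [0.5, 0.4, -0.2]
gripper_width: 0.0238
grasp_force: 30.0
```

```bash
python3 - <<'E'
from h import *
to((.3845,.259,.106),80.8)
E
```

```text
t 14.1 tcp [0.3846 0.2593 0.2691] yawx 80.92 tilt [-0.0001 -0.    ] q6 0.726 w 0.0238 gf 30.0 F [ 0.5  0.4 -0.2] T [-0.02 -0.12  0.01]
grasp [0.3846 0.2593 0.1061] units [-0.011 -0.001  0.006]
rotz 0.0013486517180385565
```

Call:
{"fn": "step_arm", "kwargs": {"commands": [{"delta_pos": [0, 0, -0.9], "rot": [0, 0, 0]}, {"delta_pos": [0, 0, -0.9], "rot": [0, 0, 0]}, {"delta_pos": [0, 0, -0.9], "rot": [0, 0, 0]}, {"delta_pos": [0, 0, -0.9], "rot": [0, 0, 0]}, {"delta_pos": [0, 0, -0.9], "rot": [0, 0, 0]}, {"delta_pos": [0, 0, 0], "rot": [0, 0, 0]}]}}

```text
t: 14.85
tcp_pos: [0.3849, 0.2595, 0.3829]
tool_rot: [2.39, 2.038, 0.005]
wrist_force: [-0.0, 0.7, -1.3]
gripper_width: 0.024
grasp_force: 30.0
```

```bash
python3 - <<'E'
from h import *
to((.548,.354,.22),80.8);
o=[]
for n in("scene","side"):
    im=env.get_image(n);p=proj(env.get_calibration(n),(.3845,.259,.125)).astype(int);print(p)
    o.append(cv2.resize(im[p[1]-35:p[1]+35,p[0]-35:p[0]+35,::-1],(350,350),interpolation=cv2.INTER_CUBIC))
cv2.imwrite("pics/b.png",np.hstack(o));w=env.get_image("wrist");cv2.imwrite("pics/w4.png",w[:,:,::-1])
E
```

```text
t 14.85 tcp [0.3849 0.2595 0.3829] yawx 80.92 tilt [0.0027 0.0018] q6 0.726 w 0.024 gf 30.0 F [-0.   0.7 -1.3] T [-0.07 -0.08  0.02]
grasp [0.3854 0.2598 0.2199] units [4.747 5.829 0.019]
rotz 0.0013753434640692477
[397 140]
[242 335]
```

View pics/b.png

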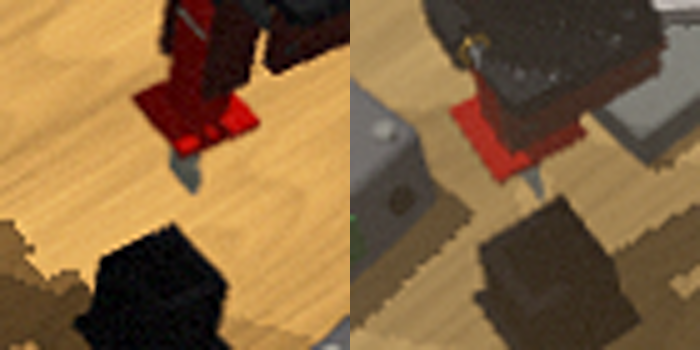

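View pics/w4.png

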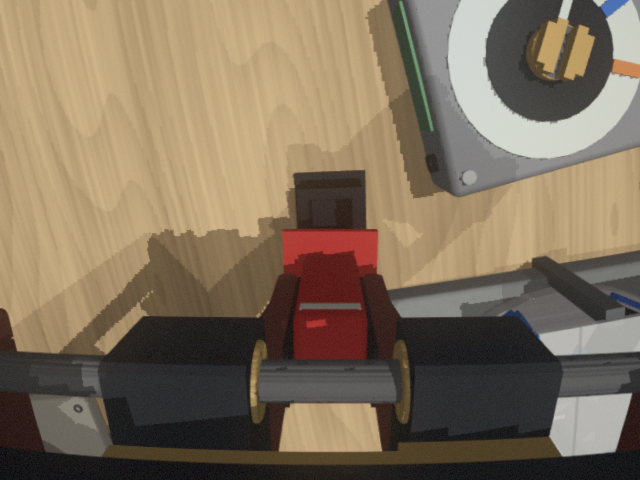

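The b.png crops show the white blade below the guard, its lower edge running down-right in both views. The wrist view shows the trimmer's brass halves around (566,52), with the slot between them and the white pointer at about (566,8).

```bash
python3 - <<'E'
from h import *
c=env.get_calibration("wrist");w=cv2.imread("pics/w4.png")[:,:,::-1].copy()
b=cv2.imread("pics/b.png")
cs=env.get_calibration("scene");cd=env.get_calibration("side")
u={"A":np.array([np.cos(np.radians(-9.1)),np.sin(np.radians(-9.1)),0])};u["B"]=np.array([-u["A"][1],u["A"][0],0])
ctr=np.array([.385,.2595,.2195-.098])
for n,cal,off in(("scene",cs,(397,140)),("side",cd,(242,335))):
    for k in"AB": print(n,k,[((proj(cal,ctr+s*.011*u[k]+[0,0,h])-off+35)*5).round().tolist() for s,h in((-1,0),(1,0),(-1,.017),(1,.017))])
cv2.imwrite("pics/w4c.png",cv2.resize(w[:130,470:640,::-1],None,fx=4,fy=4,interpolation=cv2.INTER_CUBIC))
deg=lambda v:np.degrees(np.arctan2(v[1],v[0]))
for k in blobs(w,(10,90,110),(25,255,255),(520,10,605,95),60):
    r=cv2.minAreaRect(k);bx=cv2.boxPoints(r);P=np.array([onz(c,p,.092)[:2] for p in bx]);e=np.diff(P,axis=0)
    print("brass",cen(k),r[1],onz(c,cen(k),.092),[(deg(v).round(1),np.linalg.norm(v).round(4)) for v in e])
for nm,lo,hi,z in(("blue",(105,120,60),(125,255,255),.071),("or",(5,150,120),(14,255,255),.071)):
    for k in blobs(w,lo,hi,(590,0,640,90),20): print(nm,cen(k),cv2.boundingRect(k),onz(c,cen(k),z))
E
```

```text
scene A [[165.0, 165.0], [190.0, 195.0], [169.0, 141.0], [194.0, 171.0]]
scene B [[159.0, 188.0], [196.0, 172.0], [163.0, 164.0], [200.0, 148.0]]
side A [[191.0, 197.0], [167.0, 162.0], [187.0, 177.0], [162.0, 142.0]]
side B [[200.0, 167.0], [157.0, 191.0], [196.0, 147.0], [153.0, 171.0]]
brass [551.82266811  43.70010846] (24.537302017211914, 55.81401824951172) [0.53721014 0.35551184 0.092     ] [(np.float64(59.5), np.float64(0.0333)), (np.float64(-26.5), np.float64(0.0159)), (np.float64(-120.2), np.float64(0.0337))]
brass [579.18650352  53.1281053 ] (19.50782585144043, 55.15432357788086) [0.55486465 0.34802603 0.092     ] [(np.float64(66.9), np.float64(0.0333)), (np.float64(-20.0), np.float64(0.0131)), (np.float64(-112.9), np.float64(0.0336))]
blue [611.17661098   6.10739857] (600, 0, 28, 17) [0.59342712 0.37818752 0.071     ]
```

View pics/w4c.png

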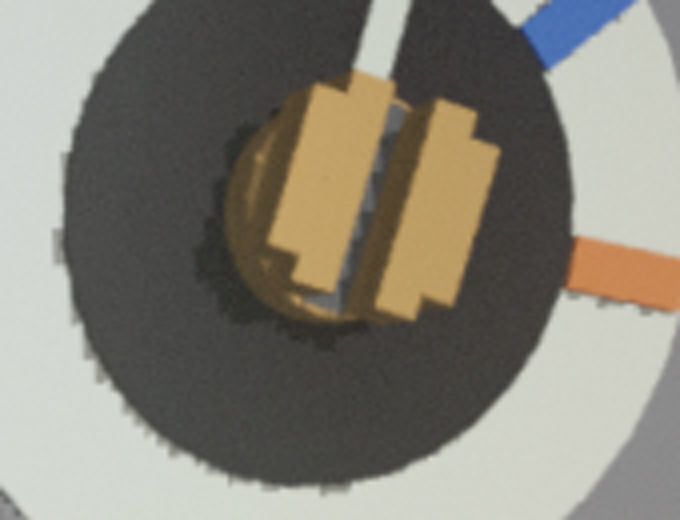

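```bash
python3 - <<'E'
from h import *
c=env.get_calibration("wrist")
deg=lambda v:np.degrees(np.arctan2(v[1],v[0])).round(1)
q=lambda x,y,z:onz(c,(470+x/4,y/4),z)
C=q(385.5,195,.092);print("centre",C)
print("slot",deg(q(395,82,.092)-q(335,292,.092)),deg(q(438,98,.092)-q(375,305,.092)))
for nm,p in(("blue",(535,51)),("or",(571,264))): 
    for z in(.070,.072): print(nm,z,deg(q(*p,z)-C))
print("edge",deg(onz(c,(638,148),.07)-onz(c,(462,193),.07)),onz(c,(462,193),.07))
to((C[0],C[1],.22))
E
```

```text
centre [0.54651692 0.35151567 0.092     ]
slot 67.9 66.9
blue 0.07 28.8
blue 0.072 29.3
or 0.07 -15.6
or 0.072 -16.1
edge 5.8 [0.47837423 0.2666683  0.07      ]
t 15.0 tcp [0.3842 0.2591 0.3808] yawx 80.93 tilt [-0.0012 -0.0008] q6 0.726 w 0.0235 gf 30.0 F [ 0.9 -0.5 -1.3] T [-0.04 -0.09 -0.03]
grasp [0.384  0.259  0.2178] units [ 4.681  5.834 -0.101]
```

Call:
{"fn": "step_arm", "kwargs": {"commands": [{"delta_pos": [0.78, 0.972, 0], "rot": [0, 0, 0]}, {"delta_pos": [0.78, 0.972, 0], "rot": [0, 0, 0]}, {"delta_pos": [0.78, 0.972, 0], "rot": [0, 0, 0]}, {"delta_pos": [0.78, 0.972, 0], "rot": [0, 0, 0]}, {"delta_pos": [0.78, 0.972, 0], "rot": [0, 0, 0]}, {"delta_pos": [0.78, 0.972, 0], "rot": [0, 0, 0]}]}}

```text
t: 15.75
tcp_pos: [0.5476, 0.3522, 0.3797]
tool_rot: [-2.39, -2.038, 0.004]
wrist_force: [-0.1, 0.5, -1.0]
gripper_width: 0.024
grasp_force: 30.0
```

Call:
{"fn": "step_arm", "kwargs": {"commands": [{"delta_pos": [0, 0, 0], "rot": [0, 0, -0.106]}, {"delta_pos": [0, 0, 0], "rot": [0, 0, -0.106]}, {"delta_pos": [0, 0, 0], "rot": [0, 0, -0.106]}, {"delta_pos": [0, 0, 0], "rot": [0, 0, -0.106]}, {"delta_pos": [0, 0, 0], "rot": [0, 0, -0.106]}, {"delta_pos": [0, 0, 0], "rot": [0, 0, -0.106]}, {"delta_pos": [0, 0, 0], "rot": [0, 0, -0.106]}, {"delta_pos": [0, 0, 0.4], "rot": [0, 0, -0.106]}, {"delta_pos": [0, 0, 0.4], "rot": [0, 0, 0]}, {"delta_pos": [0, 0, 0], "rot": [0, 0, 0]}, {"delta_pos": [0, 0, 0], "rot": [0, 0, 0]}]}}

```text
t: 17.12
tcp_pos: [0.547, 0.3519, 0.3613]
tool_rot: [-0.622, -3.079, 0.001]
wrist_force: [0.3, 0.2, -0.6]
gripper_width: 0.0237
grasp_force: 30.0
```

```bash
python3 - <<'E'
from h import *
to((.5465,.3515,.1815),157.4)
o=[]
for n in("scene","side"):
    im=env.get_image(n);p=proj(env.get_calibration(n),(.5465,.3515,.1)).astype(int);print(p)
    o.append(cv2.resize(im[p[1]-30:p[1]+30,p[0]-30:p[0]+30,::-1],(390,390),interpolation=cv2.INTER_CUBIC))
cv2.imwrite("pics/b2.png",np.hstack(o))
E
```

```text
t 17.125 tcp [0.547  0.3519 0.3613] yawx 157.14 tilt [-0.0005 -0.0003] q6 -0.619 w 0.0237 gf 30.0 F [ 0.3  0.2 -0.6] T [ 0.   -0.11 -0.01]
grasp [0.547  0.3518 0.1983] units [ 0.012 -0.019  0.674]
rotz -0.002842944842118161
[468 169]
[171 321]
```

View pics/b2.png

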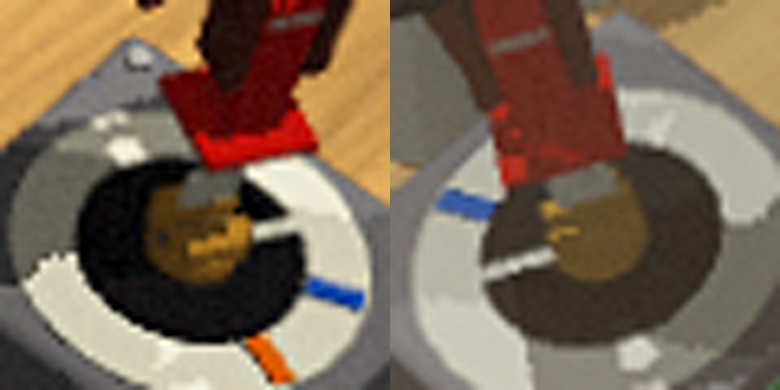

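The crops show the blade just above the brass head and parallel to the slot, lined up as well as I can judge. I'll lower it gently and watch the force.

Call:
{"fn": "step_arm", "kwargs": {"commands": [{"delta_pos": [0, 0, 0.2], "rot": [0, 0, -0.003]}, {"delta_pos": [0, 0, 0.2], "rot": [0, 0, 0]}, {"delta_pos": [0, 0, 0.1], "rot": [0, 0, 0]}, {"delta_pos": [0, 0, 0], "rot": [0, 0, 0]}]}}

```text
t: 17.73
tcp_pos: [0.547, 0.3518, 0.3488]
tool_rot: [-0.613, -3.081, 0.001]
wrist_force: [-0.8, -0.5, -0.6]
gripper_width: 0.024
grasp_force: 30.0
```

```bash
python3 - <<'E'
from h import *
to((.5465,.3515,.1815),157.4)
E
```

```text
t 17.725 tcp [0.547  0.3518 0.3488] yawx 157.51 tilt [-0.0005 -0.0003] q6 -0.625 w 0.024 gf 30.0 F [-0.8 -0.5 -0.6] T [ 0.01 -0.11  0.05]
grasp [0.5469 0.3517 0.1858] units [ 0.01  -0.015  0.173]
rotz 0.0011927588618195588
```

Call:
{"fn": "step_arm", "kwargs": {"commands": [{"delta_pos": [0, 0, 0.17], "rot": [0, 0, 0]}, {"delta_pos": [0, 0, 0], "rot": [0, 0, 0.102]}, {"delta_pos": [0, 0, 0], "rot": [0, 0, 0.102]}, {"delta_pos": [0, 0, 0], "rot": [0, 0, 0.102]}, {"delta_pos": [0, 0, 0], "rot": [0, 0, 0.102]}, {"delta_pos": [0, 0, 0], "rot": [0, 0, 0.102]}, {"delta_pos": [0, 0, 0], "rot": [0, 0, 0]}, {"delta_pos": [0, 0, 0], "rot": [0, 0, 0]}]}}

```text
t: 18.73
tcp_pos: [0.5468, 0.3519, 0.3447]
tool_rot: [-1.761, -2.601, 0.001]
wrist_force: [-1.1, 0.9, -1.3]
gripper_width: 0.0236
grasp_force: 30.0
```

```bash
python3 - <<'E'
from h import *
to((.5465,.3515,.1815),157.4-38.3)
o=[]
for n in("scene","side"):
    im=env.get_image(n);cv2.imwrite(f"pics/{n}3.png",im[:,:,::-1]);p=proj(env.get_calibration(n),(.5465,.3515,.1)).astype(int)
    o.append(cv2.resize(im[p[1]-30:p[1]+30,p[0]-30:p[0]+30,::-1],(390,390),interpolation=cv2.INTER_CUBIC))
cv2.imwrite("pics/b3.png",np.hstack(o))
E
```

```text
t 18.725 tcp [0.5468 0.3519 0.3447] yawx 111.79 tilt [-0.0006 -0.    ] q6 0.173 w 0.0236 gf 30.0 F [-1.1  0.9 -1.3] T [0.27 0.32 0.05]
grasp [0.5467 0.3519 0.1817] units [-0.012 -0.014  0.009]
rotz -0.08122146968305578
```

View pics/b3.png

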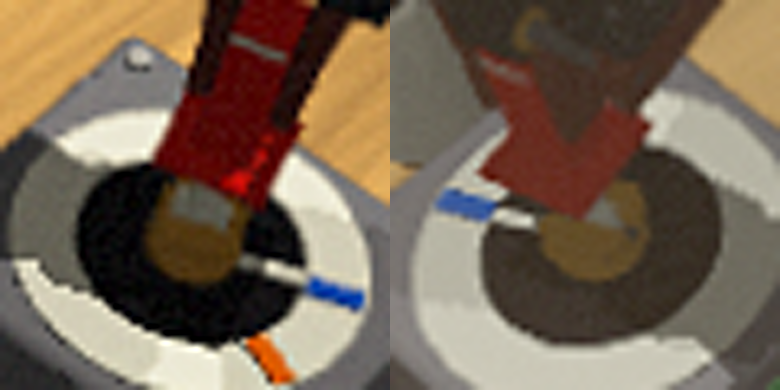

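```bash
python3 - <<'E'
from h import *
deg=lambda v:np.degrees(np.arctan2(v[1],v[0])).round(1)
C=np.array([.5465,.3515])
for n,roi,mroi in(("scene",(474,170,486,186),(484,178,500,190)),("side",(154,315,163,332),(143,312,160,328))):
    im=cv2.imread(f"pics/{n}3.png")[:,:,::-1].copy();c=env.get_calibration(n);p=proj(c,(.5465,.3515,.1)).astype(int)
    off=p-30
    def q(x,y,z): return onz(c,(off[0]+x/6.5,off[1]+y/6.5),z)[:2]
    if n=="scene": pi,pt,mi,mo=(250,260),(305,279),(309,288),(362,299)
    else: pi,pt,mi,mo=(148,221),(105,208),(103,208),(50,202)
    for z in(.072,.08): print(n,z,"ptr dir",deg(q(*pt,z)-q(*pi,z)),"tip from C",deg(q(*pt,z)-C))
    print("mark from C",deg(q(*mi,.071)-C),deg(q(*mo,.071)-C))
E
```

```text
scene 0.072 ptr dir 28.1 tip from C 33.2
scene 0.08 ptr dir 28.1 tip from C 24.6
mark from C 29.8 32.2
side 0.072 ptr dir 28.4 tip from C 29.7
side 0.08 ptr dir 28.4 tip from C 35.3
mark from C 29.4 32.4
```

Call:
{"fn": "step_arm", "kwargs": {"commands": [{"delta_pos": [0, 0, 0], "rot": [0, 0, -0.04]}, {"delta_pos": [0, 0, 0], "rot": [0, 0, -0.04]}, {"delta_pos": [0, 0, 0], "rot": [0, 0, 0]}, {"delta_pos": [0, 0, -0.5], "rot": [0, 0, 0]}, {"delta_pos": [0, 0, -0.5], "rot": [0, 0, 0]}, {"delta_pos": [0, 0, -0.6], "rot": [0, 0, 0]}, {"delta_pos": [0, 0, 0], "rot": [0, 0, 0.106]}, {"delta_pos": [0, 0, 0], "rot": [0, 0, 0.106]}, {"delta_pos": [0, 0, 0], "rot": [0, 0, 0.106]}, {"delta_pos": [0, 0, 0], "rot": [0, 0, 0.106]}, {"delta_pos": [0, 0, 0], "rot": [0, 0, 0]}]}}

```text
t: 20.2
tcp_pos: [0.5471, 0.3519, 0.386]
tool_rot: [2.393, 2.035, 0.002]
wrist_force: [-0.1, -0.4, -0.4]
gripper_width: 0.0237
grasp_force: 30.0
```

```bash
python3 - <<'E'
from h import *
to((.3846,.2591,.2),80.9)
E
```

```text
t 20.2 tcp [0.5471 0.3519 0.386 ] yawx 80.74 tilt [0.001  0.0006] q6 0.715 w 0.0237 gf 30.0 F [-0.1 -0.4 -0.4] T [-0.03 -0.05  0.01]
grasp [0.5473 0.352  0.223 ] units [-4.716 -5.825  0.91 ]
rotz -0.0018241961714718653
```

Call:
{"fn": "step_arm", "kwargs": {"commands": [{"delta_pos": [-0.786, -0.971, 0], "rot": [0, 0, 0]}, {"delta_pos": [-0.786, -0.971, 0], "rot": [0, 0, 0]}, {"delta_pos": [-0.786, -0.971, 0], "rot": [0, 0, 0]}, {"delta_pos": [-0.786, -0.971, 0], "rot": [0, 0, 0]}, {"delta_pos": [-0.786, -0.971, 0], "rot": [0, 0, 0]}, {"delta_pos": [-0.786, -0.971, 0], "rot": [0, 0, -0.002]}, {"delta_pos": [0, 0, 0.9], "rot": [0, 0, 0]}, {"delta_pos": [0, 0, 0], "rot": [0, 0, 0]}, {"delta_pos": [0, 0, 0], "rot": [0, 0, 0]}]}}

```text
t: 21.32
tcp_pos: [0.3847, 0.2595, 0.3632]
tool_rot: [2.39, 2.039, 0.002]
wrist_force: [0.2, 1.2, -0.5]
gripper_width: 0.0242
grasp_force: 30.0
```

```bash
python3 - <<'E'
from h import *
to((.3846,.2591,.107),80.9)
E
```

```text
t 21.325 tcp [0.3847 0.2595 0.3632] yawx 80.92 tilt [0.0008 0.0005] q6 0.726 w 0.0242 gf 30.0 F [ 0.2  1.2 -0.5] T [-0.03 -0.08  0.03]
grasp [0.3848 0.2596 0.2002] units [-0.021 -0.008  3.728]
rotz 0.00022986507106060748
```

Call:
{"fn": "step_arm", "kwargs": {"commands": [{"delta_pos": [-0.01, 0, 0.75], "rot": [0, 0, 0]}, {"delta_pos": [0, 0, 0.75], "rot": [0, 0, 0]}, {"delta_pos": [0, 0, 0.75], "rot": [0, 0, 0]}, {"delta_pos": [0, 0, 0.75], "rot": [0, 0, 0]}, {"delta_pos": [0, 0, 0.7], "rot": [0, 0, 0]}, {"delta_pos": [0, 0, 0], "rot": [0, 0, 0]}, {"delta_pos": [0, 0, 0], "rot": [0, 0, 0]}]}}

```text
t: 22.2
tcp_pos: [0.3846, 0.2592, 0.2706]
tool_rot: [2.391, 2.037, 0.001]
wrist_force: [0.0, 1.4, -1.1]
gripper_width: 0.0239
grasp_force: 30.0
```

```bash
python3 - <<'E'
from h import *
to((.3846,.2591,.107),80.9)
E
```

```text
t 22.2 tcp [0.3846 0.2592 0.2706] yawx 80.86 tilt [0.0006 0.0004] q6 0.727 w 0.0239 gf 30.0 F [ 0.   1.4 -1.1] T [ 0.02 -0.07 -0.02]
grasp [0.3847 0.2593 0.1076] units [-0.007 -0.002  0.022]
rotz -0.0004494830936503528
```

Call:
{"fn": "step_arm", "kwargs": {"commands": [{"delta_pos": [0, 0, 0], "rot": [0, 0, 0]}, {"delta_pos": [0, 0, 0], "rot": [0, 0, 0]}, {"delta_pos": [0, 0, 0], "rot": [0, 0, 0]}, {"delta_pos": [0, 0, 0], "rot": [0, 0, 0]}, {"delta_pos": [0, 0, -0.9], "rot": [0, 0, 0]}, {"delta_pos": [0, 0, -0.9], "rot": [0, 0, 0]}, {"delta_pos": [0, 0, -0.9], "rot": [0, 0, 0]}, {"delta_pos": [0, 0, -0.9], "rot": [0, 0, 0]}, {"delta_pos": [0, 0, -0.9], "rot": [0, 0, 0]}, {"delta_pos": [0, 0, -0.9], "rot": [0, 0, 0]}, {"delta_pos": [0, 0, 0], "rot": [0, 0, 0]}, {"delta_pos": [0, 0, 0], "rot": [0, 0, 0]}], "hand": -1}}

```text
t: 23.7
tcp_pos: [0.3838, 0.2587, 0.4042]
tool_rot: [-2.392, -2.037, 0.001]
wrist_force: [-0.4, 0.4, 0.6]
gripper_width: 0.0877
grasp_force: 0.0
```

```bash
python3 - <<'E'
from h import *
info()
a=env.get_image("scene");d=env.get_image("side");cv2.imwrite("pics/scene4.png",a[:,:,::-1])
cv2.imwrite("pics/m4.png",np.vstack([np.hstack([cv2.resize(a[130:230,370:520,::-1],(390,260)),cv2.resize(d[290:390,120:270,::-1],(390,260))]),cv2.resize(a[220:400,100:370,::-1],(780,520))[:330]]))
E
```

```text
t 23.7 tcp [0.3838 0.2587 0.4042] yawx 80.84 tilt [-0.0008 -0.0005] q6 0.727 w 0.0877 gf 0.0 F [-0.4  0.4  0.6] T [-0.07 -0.07  0.05]
```

View pics/m4.png

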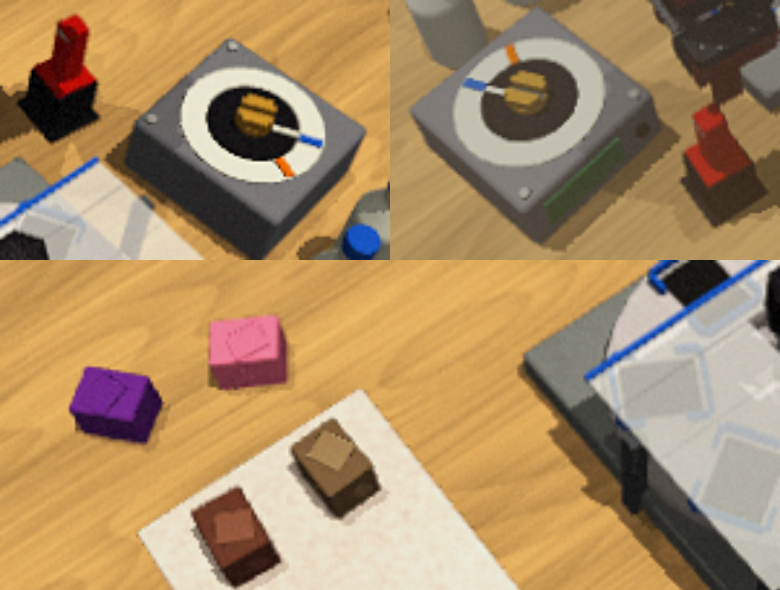

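The pointer lies in line with the blue mark, and the tool is back upright in its stand. The board holds only the reddish and sandy rocks. The pink and purple blocks lie off it.

Call:
{"fn": "step_arm", "kwargs": {"commands": [{"delta_pos": [0, 0, 0], "rot": [0, 0, 0.1]}, {"delta_pos": [0, 0, 0], "rot": [0, 0, 0.1]}, {"delta_pos": [0, 0, 0], "rot": [0, 0, 0.1]}, {"delta_pos": [0, 0, 0], "rot": [0, 0, 0.1]}, {"delta_pos": [0, 0, 0], "rot": [0, 0, 0.1]}, {"delta_pos": [0, 0, 0], "rot": [0, 0, 0.1]}, {"delta_pos": [0, 0, 0], "rot": [0, 0, 0.1]}, {"delta_pos": [0, 0, 0], "rot": [0, 0, 0.1]}, {"delta_pos": [0, 0, 0], "rot": [0, 0, 0.098]}]}}

```text
t: 24.92
tcp_pos: [0.384, 0.2588, 0.4039]
tool_rot: [3.141, -0.008, -0.003]
wrist_force: [0.1, 0.3, -0.1]
gripper_width: 0.0875
grasp_force: 0.0
```

Call:
{"fn": "step_arm", "kwargs": {"commands": [{"delta_pos": [0, 1, 0], "rot": [0, 0, 0]}, {"delta_pos": [0, 1, 0], "rot": [0, 0, 0]}, {"delta_pos": [0, 1, 0], "rot": [0, 0, 0]}, {"delta_pos": [0, 1, 0], "rot": [0, 0, 0]}, {"delta_pos": [0, 1, 0], "rot": [0, 0, 0]}, {"delta_pos": [0, 1, 0], "rot": [0, 0, 0]}, {"delta_pos": [0, 1, 0], "rot": [0, 0, 0]}, {"delta_pos": [0, 1, 0], "rot": [0, 0, 0]}, {"delta_pos": [0, 1, 0], "rot": [0, 0, 0]}, {"delta_pos": [0, 1, 0], "rot": [0, 0, 0]}, {"delta_pos": [0, 1, 0], "rot": [0, 0, 0]}, {"delta_pos": [0, 1, 0], "rot": [0, 0, 0]}]}}

```text
t: 26.42
tcp_pos: [0.3839, -0.0419, 0.4042]
tool_rot: [-3.141, -0.0, 0.002]
wrist_force: [1.3, -0.2, -0.3]
gripper_width: 0.0879
grasp_force: 0.0
```

Call:
{"fn": "step_arm", "kwargs": {"commands": [{"delta_pos": [0, 1, 0], "rot": [0, 0, 0]}, {"delta_pos": [0, 1, 0], "rot": [0, 0, 0]}, {"delta_pos": [0, 1, 0], "rot": [0, 0, 0]}, {"delta_pos": [0, 1, 0], "rot": [0, 0, 0]}, {"delta_pos": [0, 1, 0], "rot": [0, 0, 0]}, {"delta_pos": [0, 1, 0], "rot": [0, 0, 0]}, {"delta_pos": [-0.3, 1, 0], "rot": [0, 0, 0]}, {"delta_pos": [-0.3, 1, 0], "rot": [0, 0, 0]}, {"delta_pos": [-0.3, 1, 0], "rot": [0, 0, 0]}, {"delta_pos": [0, 1, 0], "rot": [0, 0, 0]}, {"delta_pos": [0, 1, 0], "rot": [0, 0, 0]}, {"delta_pos": [0, 1, 0], "rot": [0, 0, 0]}]}}

```text
t: 27.92
tcp_pos: [0.3616, -0.342, 0.404]
tool_rot: [-3.14, -0.001, 0.002]
wrist_force: [-0.7, -0.3, 0.3]
gripper_width: 0.0876
grasp_force: 0.0
```

```bash
cat > rocks.py <<'E'
from h import *
def rocks():
    info();im=env.get_image("wrist");c=env.get_calibration("wrist")
    hsv=cv2.cvtColor(im,cv2.COLOR_RGB2HSV)
    # dark/saturated things in the area of the board (world limits of the pixel on z=.004)
    for nm,lo,hi in(("red",(0,100,30),(10,255,200)),("sandy",(11,60,25),(22,200,200))):
        for k in blobs(im,lo,hi,(0,0,640,350),300):
            P=onz(c,cen(k),.048)
            if not(.33<P[0]<.6 and -.55<P[1]<-.2): continue
            r=cv2.minAreaRect(k);B=np.array([onz(c,p,.048)[:2] for p in cv2.boxPoints(r)]);e=np.diff(B,axis=0)
            print(nm,cv2.boundingRect(k),"cen",P[:2].round(4),"box",[(np.degrees(np.arctan2(v[1],v[0])).round(1),np.linalg.norm(v).round(4)) for v in e[:2]])
    return im,c
E
python3 - <<'E'
from rocks import *
im,c=rocks();cv2.imwrite("pics/w5.png",im[:,:,::-1])
for P in((.4147,-.3888,.048),(.4085,-.294,.048)):
    p=proj(c,P);print(p,cv2.cvtColor(im,cv2.COLOR_RGB2HSV)[int(p[1]),int(p[0])])
E
```

```text
t 27.925 tcp [ 0.3616 -0.342   0.404 ] yawx 0.02 tilt [-0.0012  0.0012] q6 0.789 w 0.0876 gf 0.0 F [-0.7 -0.3  0.3] T [ 0.05 -0.04  0.02]
sandy (0, 0, 640, 350) cen [ 0.3734 -0.3338] box [(np.float64(-90.3), np.float64(0.5064)), (np.float64(-170.3), np.float64(0.3097))]
sandy (245, 117, 58, 72) cen [ 0.41   -0.3015] box [(np.float64(-86.8), np.float64(0.0425)), (np.float64(-177.1), np.float64(0.0551))]
[385.27281389 146.02334153] [ 10  90 119]
[264.22533223 154.29106869] [ 18  67 130]
```

```bash
python3 - <<'E'
from h import *
im=cv2.imread("pics/w5.png")[:,:,::-1].copy();c=env.get_calibration("wrist")
hsv=cv2.cvtColor(im,cv2.COLOR_RGB2HSV)
for nm,p in(("red",(385,146)),("sandy",(264,154))):
    print(nm,"row S",hsv[p[1],p[0]-50:p[0]+50:5,1].tolist(),"H",hsv[p[1],p[0]-50:p[0]+50:5,0].tolist(),"V",hsv[p[1],p[0]-50:p[0]+50:5,2].tolist())
m=cv2.inRange(hsv,np.array((0,50,20)),np.array((180,255,160)))
m=cv2.morphologyEx(m,cv2.MORPH_OPEN,np.ones((3,3)))
for k in cv2.findContours(m,cv2.RETR_LIST,cv2.CHAIN_APPROX_NONE)[0]:
    if not 1500<cv2.contourArea(k)<8000: continue
    h=cv2.convexHull(k);a=cv2.approxPolyDP(h,3,True)[:,0]
    print(cv2.boundingRect(k),cv2.contourArea(k),hsv[int(cen(k)[1]),int(cen(k)[0])],[(p.tolist(),onz(c,p,.048)[:2].round(4).tolist(),onz(c,p,.004)[:2].round(4).tolist()) for p in a])
E
```

```text
red row S [30, 29, 30, 29, 29, 67, 87, 88, 89, 88, 90, 90, 90, 91, 86, 86, 35, 17, 17, 20] H [13, 16, 17, 15, 15, 13, 8, 11, 11, 10, 10, 10, 10, 10, 9, 8, 13, 23, 28, 21] V [161, 165, 162, 157, 159, 69, 103, 119, 120, 119, 119, 116, 116, 115, 95, 92, 131, 177, 177, 178]
sandy row S [66, 30, 29, 29, 30, 30, 27, 81, 68, 71, 67, 70, 71, 68, 75, 74, 76, 67, 30, 26] H [17, 16, 15, 17, 16, 14, 16, 17, 18, 17, 18, 19, 18, 19, 16, 17, 17, 14, 16, 15] V [144, 162, 161, 161, 161, 164, 162, 95, 132, 130, 130, 131, 130, 131, 106, 107, 108, 65, 94, 137]
(210, 327, 116, 31) 1558.5 [ 18  96 159] [([325, 331], [0.2556, -0.341], [0.2323, -0.3405]), ([306, 356], [0.2305, -0.3238], [0.204, -0.3211]), ([210, 355], [0.2308, -0.2369], [0.2043, -0.2228]), ([221, 333], [0.2532, -0.2488], [0.2296, -0.2363]), ([306, 327], [0.2595, -0.3244], [0.2368, -0.3217])]
(168, 242, 128, 60) 2440.5 [ 17  95 159] [([295, 250], [0.33, -0.3165], [0.3166, -0.3128]), ([290, 263], [0.3187, -0.312], [0.3037, -0.3077]), ([243, 298], [0.2869, -0.2706], [0.2678, -0.2609]), ([168, 300], [0.2845, -0.2043], [0.2651, -0.1859]), ([226,
[... 284 characters left out ...]
.2742]), ([245, 120], [0.435, -0.28], [0.4352, -0.2715])]
(357, 113, 61, 74) 3735.5 [ 10  87 117] [([364, 114], [0.439, -0.3718], [0.4398, -0.3753]), ([417, 119], [0.4355, -0.4129], [0.4359, -0.4218]), ([409, 185], [0.3841, -0.4087], [0.3777, -0.4171]), ([360, 181], [0.3872, -0.3694], [0.3812, -0.3726]), ([357, 168], [0.3975, -0.3669], [0.3929, -0.3698])]
(93, 81, 92, 29) 1570.5 [ 17  99 165] [([93, 83], [0.4664, -0.1602], [0.4708, -0.136]), ([124, 81], [0.4668, -0.186], [0.4712, -0.1652]), ([180, 91], [0.4578, -0.2303], [0.461, -0.2153]), ([184, 102], [0.4494, -0.2329], [0.4516, -0.2182]), ([175, 107], [0.4458, -0.2255], [0.4475, -0.2099]), ([97, 109], [0.4463, -0.1615], [0.4481, -0.1375])]
```

```bash
python3 - <<'E'
from h import *
to((.4093,-.3013,.034),1.7)
E
```

```text
t 27.975 tcp [ 0.3621 -0.3444  0.4045] yawx -0.01 tilt [ 0.0001 -0.0013] q6 0.787 w 0.0874 gf 0.0 F [ 1.1 -2.   1. ] T [-0.06 -0.01  0.04]
grasp [ 0.3621 -0.3446  0.2415] units [ 1.888 -1.742  8.298]
rotz -0.018977952489972458
```

Call:
{"fn": "step_arm", "kwargs": {"commands": [{"delta_pos": [0.944, -0.871, 0.5], "rot": [0, 0, 0]}, {"delta_pos": [0.944, -0.871, 0.8], "rot": [0, 0, -0.019]}, {"delta_pos": [0, 0, 1], "rot": [0, 0, 0]}, {"delta_pos": [0, 0, 1], "rot": [0, 0, 0]}, {"delta_pos": [0, 0, 1], "rot": [0, 0, 0]}, {"delta_pos": [0, 0, 0], "rot": [0, 0, 0]}, {"delta_pos": [0, 0, 0], "rot": [0, 0, 0]}]}}

```text
t: 28.85
tcp_pos: [0.4092, -0.2977, 0.2978]
tool_rot: [3.141, 0.047, 0.0]
wrist_force: [0.2, 0.1, -0.6]
gripper_width: 0.0874
grasp_force: 0.0
```

```bash
python3 - <<'E'
from h import *
to((.4093,-.3013,.034),1.7)
im=env.get_image("wrist");c=env.get_calibration("wrist");hsv=cv2.cvtColor(im,cv2.COLOR_RGB2HSV)
m=cv2.morphologyEx(cv2.inRange(hsv,np.array((0,50,20)),np.array((180,255,160))),cv2.MORPH_OPEN,np.ones((3,3)))
for k in cv2.findContours(m,cv2.RETR_LIST,cv2.CHAIN_APPROX_NONE)[0]:
    if 3000<cv2.contourArea(k)<30000:
        a=cv2.approxPolyDP(cv2.convexHull(k),4,True)[:,0]
        print([(p.tolist(),onz(c,p,.048)[:2].round(4).tolist()) for p in a])
E
```

```text
t 28.85 tcp [ 0.4092 -0.2977  0.2978] yawx 1.73 tilt [ 0.0002 -0.0001] q6 0.888 w 0.0874 gf 0.0 F [ 0.2  0.1 -0.6] T [ 0.01 -0.04 -0.01]
grasp [ 0.4093 -0.2978  0.1348] units [-3.000e-03  1.410e-01  4.034e+00]
rotz 0.00029829747190319723
[([639, 449], [0.2629, -0.5294]), ([195, 479], [0.2387, -0.2086]), ([138, 459], [0.2534, -0.1691]), ([127, 399], [0.3038, -0.1685]), ([530, 399], [0.3111, -0.4328]), ([639, 429], [0.2816, -0.5232])]
[([357, 193], [0.4429, -0.3124]), ([363, 205], [0.4364, -0.316]), ([362, 292], [0.3849, -0.318]), ([294, 294], [0.3825, -0.2784]), ([290, 208], [0.4336, -0.2758]), ([296, 195], [0.4409, -0.2791])]
```

Call:
{"fn": "step_arm", "kwargs": {"commands": [{"delta_pos": [0, -0.02, 1], "rot": [0, 0, -0.008]}, {"delta_pos": [0, 0, 1], "rot": [0, 0, 0]}, {"delta_pos": [0, 0, 1], "rot": [0, 0, 0]}, {"delta_pos": [0, 0, 1], "rot": [0, 0, 0]}, {"delta_pos": [0, 0, 0], "rot": [0, 0, 0]}]}}

```text
t: 29.52
tcp_pos: [0.4088, -0.297, 0.197]
tool_rot: [-3.14, -0.067, 0.002]
wrist_force: [-0.1, 0.3, -0.2]
gripper_width: 0.0878
grasp_force: 0.0
```

Call:
{"fn": "step_arm", "kwargs": {"commands": [{"delta_pos": [0, 0, 0], "rot": [0, 0, 0]}, {"delta_pos": [0, 0, 0], "rot": [0, 0, 0]}, {"delta_pos": [0, 0, 0], "rot": [0, 0, 0]}, {"delta_pos": [0, 0, 0], "rot": [0, 0, 0]}, {"delta_pos": [0, 0, 0], "rot": [0, 0, 0]}, {"delta_pos": [0, 0, 0], "rot": [0, 0, 0]}], "hand": 1}}

```text
t: 30.28
tcp_pos: [0.409, -0.297, 0.1976]
tool_rot: [-3.141, -0.067, 0.0]
wrist_force: [-0.8, 0.6, 4.2]
gripper_width: 0.0417
grasp_force: 30.0
```

Call:
{"fn": "step_arm", "kwargs": {"commands": [{"delta_pos": [0, 0, -0.8], "rot": [0, 0, 0]}, {"delta_pos": [0, 0, -1], "rot": [0, 0, 0]}, {"delta_pos": [0, 0, -1], "rot": [0, 0, 0]}, {"delta_pos": [0, 0, -1], "rot": [0, 0, 0]}, {"delta_pos": [0, 0, -1], "rot": [0, 0, 0]}, {"delta_pos": [0, 0, -1], "rot": [0, 0, 0.028]}]}}

```text
t: 31.02
tcp_pos: [0.4086, -0.2968, 0.3428]
tool_rot: [-3.141, 0.004, 0.001]
wrist_force: [-0.1, -0.2, -2.6]
gripper_width: 0.0421
grasp_force: 30.0
```

```bash
python3 - <<'E'
from h import *
to((.466,.0265,.18),-.5)
E
```

```text
t 31.025 tcp [ 0.4086 -0.2968  0.3428] yawx -0.13 tilt [-0.0008  0.0006] q6 0.921 w 0.0421 gf 30.0 F [-0.1 -0.2 -2.6] T [ 0.04  0.   -0.03]
grasp [ 0.4085 -0.2967  0.1798] units [ 2.2700e+00 -1.2935e+01 -1.0000e-03]
rotz 0.004112479197356025
```

Call:
{"fn": "step_arm", "kwargs": {"commands": [{"delta_pos": [0.175, -0.995, 0], "rot": [0, 0, 0.004]}, {"delta_pos": [0.175, -0.995, 0], "rot": [0, 0, 0]}, {"delta_pos": [0.175, -0.995, 0], "rot": [0, 0, 0]}, {"delta_pos": [0.175, -0.995, 0], "rot": [0, 0, 0]}, {"delta_pos": [0.175, -0.995, 0], "rot": [0, 0, 0]}, {"delta_pos": [0.175, -0.995, 0], "rot": [0, 0, 0]}, {"delta_pos": [0.175, -0.995, 0], "rot": [0, 0, 0]}, {"delta_pos": [0.175, -0.995, 0], "rot": [0, 0, 0]}, {"delta_pos": [0.175, -0.995, 0], "rot": [0, 0, 0]}, {"delta_pos": [0.175, -0.995, 0], "rot": [0, 0, 0]}, {"delta_pos": [0.175, -0.995, 0], "rot": [0, 0, 0]}, {"delta_pos": [0.175, -0.995, 0], "rot": [0, 0, 0]}]}}

```text
t: 32.52
tcp_pos: [0.4634, 0.0019, 0.3421]
tool_rot: [3.142, -0.012, -0.001]
wrist_force: [-0.6, 0.7, -1.6]
gripper_width: 0.0418
grasp_force: 30.0
```

Call:
{"fn": "step_arm", "kwargs": {"commands": [{"delta_pos": [0.175, -0.995, 0], "rot": [0, 0, 0]}, {"delta_pos": [0, 0, 0], "rot": [0, 0, 0]}, {"delta_pos": [0, 0, 0], "rot": [0, 0, 0]}]}}

```text
t: 32.9
tcp_pos: [0.4678, 0.0256, 0.3422]
tool_rot: [3.141, -0.011, -0.001]
wrist_force: [0.2, -0.4, -1.7]
gripper_width: 0.0416
grasp_force: 30.0
```

```bash
python3 - <<'E'
from h import *
to((.466,.0265,.076),-.5)
im=env.get_image("wrist");cv2.imwrite("pics/w6.png",im[:,:,::-1]);c=env.get_calibration("wrist")
b=[]
for k in blobs(im,(105,120,50),(125,255,255),(0,0,640,400),30): print(cv2.boundingRect(k),cv2.contourArea(k),onz(c,cen(k),.054)[:2].round(4))
E
```

```text
t 32.9 tcp [0.4678 0.0256 0.3422] yawx -0.41 tilt [-0.0008 -0.0002] q6 1.608 w 0.0416 gf 30.0 F [ 0.2 -0.4 -1.7] T [ 0.03 -0.01 -0.04]
grasp [0.4677 0.0256 0.1792] units [-0.064 -0.038  4.126]
rotz 0.0009803420301137875
(37, 184, 585, 45) 5716.5 [0.4948 0.0242]
```

Call:
{"fn": "step_arm", "kwargs": {"commands": [{"delta_pos": [-0.06, -0.04, 1], "rot": [0, 0, 0]}, {"delta_pos": [0, 0, 1], "rot": [0, 0, 0]}, {"delta_pos": [0, 0, 1], "rot": [0, 0, 0]}, {"delta_pos": [0, 0, 0.6], "rot": [0, 0, 0]}, {"delta_pos": [0, 0, 0.4], "rot": [0, 0, 0]}, {"delta_pos": [0, 0, 0.12], "rot": [0, 0, 0]}, {"delta_pos": [0, 0, 0], "rot": [0, 0, 0]}]}}

```text
t: 33.83
tcp_pos: [0.4668, 0.0269, 0.2397]
tool_rot: [-3.142, 0.012, -0.001]
wrist_force: [0.3, 0.3, -2.1]
gripper_width: 0.0416
grasp_force: 30.0
```

```bash
python3 - <<'E'
from h import *
to((.466,.0265,.076),-.5)
E
```

```text
t 33.825 tcp [0.4668 0.0269 0.2397] yawx -0.44 tilt [0.0005 0.    ] q6 1.611 w 0.0416 gf 30.0 F [ 0.3  0.3 -2.1] T [ 0.01 -0.02  0.02]
grasp [0.4669 0.0269 0.0767] units [-0.036  0.016  0.028]
rotz 0.0007025381954608495
```

Call:
{"fn": "step_arm", "kwargs": {"commands": [{"delta_pos": [-0.03, 0, 0.06], "rot": [0, 0, 0]}, {"delta_pos": [0, 0, 0], "rot": [0, 0, 0]}]}}

```text
t: 34.08
tcp_pos: [0.4659, 0.027, 0.2382]
tool_rot: [-3.142, 0.012, -0.001]
wrist_force: [-0.7, 0.1, -1.7]
gripper_width: 0.0424
grasp_force: 30.0
```

Call:
{"fn": "step_arm", "kwargs": {"commands": [{"delta_pos": [0, 0, 0], "rot": [0, 0, 0]}, {"delta_pos": [0, 0, 0], "rot": [0, 0, 0]}, {"delta_pos": [0, 0, 0], "rot": [0, 0, 0]}, {"delta_pos": [0, 0, 0], "rot": [0, 0, 0]}, {"delta_pos": [0, 0, -1], "rot": [0, 0, 0]}, {"delta_pos": [0, 0, -1], "rot": [0, 0, 0]}, {"delta_pos": [0, 0, -1], "rot": [0, 0, 0]}, {"delta_pos": [0, 0, -1], "rot": [0, 0, 0]}, {"delta_pos": [0, 0, -1], "rot": [0, 0, 0]}, {"delta_pos": [0, 0, -1], "rot": [0, 0, 0]}, {"delta_pos": [0, 0, 0], "rot": [0, 0, 0]}], "hand": -1}}

```text
t: 35.45
tcp_pos: [0.4663, 0.027, 0.3894]
tool_rot: [-3.141, 0.012, -0.006]
wrist_force: [0.6, 0.5, 0.3]
gripper_width: 0.0879
grasp_force: 0.0
```

```bash
cat > chk.py <<'E'
from h import *
s,M=info();im=env.get_image("wrist");cv2.imwrite("pics/chk%.0f.png"%(s["t"]*10),im[:,:,::-1]);c=env.get_calibration("wrist")
hsv=cv2.cvtColor(im,cv2.COLOR_RGB2HSV)
for nm,lo,hi in(("rock",(0,50,20),(25,255,160)),("blue",(105,120,50),(125,255,255))):
    for k in blobs(im,lo,hi,(0,0,640,479),60):
        P=onz(c,cen(k),.088 if nm=="rock" else .054)
        if np.hypot(P[0]-.466,P[1]-.0265)>.09: continue
        a=cv2.approxPolyDP(cv2.convexHull(k),4,True)[:,0]
        print(nm,cv2.boundingRect(k),cv2.contourArea(k),P[:2].round(4),[onz(c,p,.088 if nm=="rock" else .054)[:2].round(3).tolist() for p in a])
E
python3 chk.py
```

```text
t 35.45 tcp [0.4663 0.027  0.3894] yawx -0.44 tilt [0.0038 0.0001] q6 1.611 w 0.0879 gf 0.0 F [0.6 0.5 0.3] T [ 0.03 -0.05  0.03]
rock (0, 0, 640, 418) 83958.0 [0.4432 0.0354] [[0.62, -0.178], [0.566, -0.182], [0.319, -0.185], [0.305, -0.179], [0.308, 0.231], [0.372, 0.291], [0.626, 0.244]]
blue (89, 173, 486, 41) 3678.5 [0.4956 0.0255] [[0.499, -0.161], [0.494, -0.16], [0.471, -0.075], [0.471, 0.124], [0.499, 0.211], [0.502, 0.208], [0.502, 0.111]]
blue (360, 240, 14, 27) 121.0 [ 0.4371 -0.0037] [[0.449, -0.006], [0.433, -0.007], [0.428, 0.003]]
```

```bash
cat > seg.py <<'E'
import sys
from h import *
f,P=sys.argv[1],[float(x) for x in sys.argv[2:5]]
im=cv2.imread(f)[:,:,::-1].copy();c=env.get_calibration("wrist");p=proj(c,P).astype(int)
m=np.zeros((482,642),np.uint8)
cv2.floodFill(cv2.GaussianBlur(im,(3,3),0).copy(),m,tuple(map(int,p)),0,(7,)*3,(7,)*3,4|cv2.FLOODFILL_MASK_ONLY|(255<<8))
k=max(cv2.findContours(m[1:-1,1:-1],cv2.RETR_EXTERNAL,cv2.CHAIN_APPROX_NONE)[0],key=cv2.contourArea)
B=np.array([onz(c,q,P[2])[:2] for q in cv2.boxPoints(cv2.minAreaRect(k))]);e=np.diff(B,axis=0)[:2]
print(p,im[p[1],p[0]],cv2.boundingRect(k),"centre",B.mean(0).round(4),[(np.degrees(np.arctan2(v[1],v[0])).round(1),np.linalg.norm(v).round(4)) for v in e])
E
python3 seg.py pics/chk354.png .47 .02 .088; python3 seg.py pics/chk354.png .466 .036 .088
python3 - <<'E'
from h import *
im=cv2.imread("pics/chk354.png")[:,:,::-1].copy();c=env.get_calibration("wrist");h=cv2.cvtColor(im,cv2.COLOR_RGB2HSV)
for t in np.arange(-.04,.041,.005):
    a=proj(c,(.466+t,.0265,.088)).astype(int);b=proj(c,(.466,.0265+t,.088)).astype(int)
    print(round(t,3),h[a[1],a[0]],h[b[1],b[0]])
E
```

```text
[339 223] [107  95  77] (0, 0, 640, 480) centre [0.4242 0.0368] [(np.float64(-90.8), np.float64(0.4219)), (np.float64(-168.4), np.float64(0.4035))]
[315 229] [123 107  87] (0, 0, 640, 480) centre [0.4242 0.0368] [(np.float64(-90.8), np.float64(0.4219)), (np.float64(-168.4), np.float64(0.4035))]
-0.04 [ 18 100  87] [ 11  12 172]
-0.035 [ 17 101  81] [ 10  11 144]
-0.03 [63 96 64] [ 15  11 145]
-0.025 [15 95 94] [ 15  14 145]
-0.02 [15 83 80] [16 81 76]
-0.015 [ 16  83 120] [ 15  79 100]
-0.01 [ 17  78 118] [15 80 96]
-0.005 [ 16  74 120] [ 18  70 124]
-0.0 [ 17  75 122] [ 17  75 122]
0.005 [ 17  72 124] [ 17  77 123]
0.01 [ 18  71 125] [ 18  74 121]
0.015 [ 16  81 101] [ 18  75 123]
0.02 [ 15  75 105] [ 12  32 105]
0.025 [17 72 95] [ 17  12 152]
0.03 [12 43 60] [  0   9 146]
0.035 [110 150 141] [  4  12 151]
0.04 [105  22 159] [ 15  10 152]
```

Call:
{"fn": "step_arm", "kwargs": {"commands": [{"delta_pos": [1, 0.04, 0], "rot": [0, 0, 0]}, {"delta_pos": [1, 0.02, 0], "rot": [0, 0, 0]}, {"delta_pos": [1, 0, 0], "rot": [0, 0, 0]}, {"delta_pos": [1, 0, 0], "rot": [0, 0, 0]}, {"delta_pos": [0, 0, 0], "rot": [0, 0, -0.112]}, {"delta_pos": [0, 0, 0], "rot": [0, 0, -0.112]}, {"delta_pos": [0, 0, 0], "rot": [0, 0, -0.112]}, {"delta_pos": [0, 0, 0], "rot": [0, 0, 0]}, {"delta_pos": [0, 0, 0], "rot": [0, 0, 0]}]}}

```text
t: 36.62
tcp_pos: [0.5657, 0.0247, 0.387]
tool_rot: [-3.037, -0.803, 0.002]
wrist_force: [0.3, 0.2, -0.2]
gripper_width: 0.0879
grasp_force: 0.0
```

```bash
python3 - <<'E'
from h import *
to((.566,.0258,.154),29.7)
E
```

```text
t 36.625 tcp [0.5657 0.0247 0.387 ] yawx 29.61 tilt [-0.0014 -0.    ] q6 1.077 w 0.0879 gf 0.0 F [ 0.3  0.2 -0.2] T [-0.04  0.03  0.03]
grasp [0.5654 0.0247 0.224 ] units [ 0.045 -0.026  2.801]
rotz -0.0009927206182962006
```

Call:
{"fn": "step_arm", "kwargs": {"commands": [{"delta_pos": [0.04, -0.03, 0.94], "rot": [0, 0, 0]}, {"delta_pos": [0, 0, 0.94], "rot": [0, 0, 0]}, {"delta_pos": [0, 0, 0.94], "rot": [0, 0, 0]}, {"delta_pos": [0, 0, 0], "rot": [0, 0, 0]}]}}

```text
t: 37.12
tcp_pos: [0.5656, 0.0258, 0.3157]
tool_rot: [-3.036, -0.805, 0.006]
wrist_force: [-0.0, -0.1, -0.3]
gripper_width: 0.0878
grasp_force: 0.0
```

Call:
{"fn": "step_arm", "kwargs": {"commands": [{"delta_pos": [0, 0, 0], "rot": [0, 0, 0]}, {"delta_pos": [0, 0, 0], "rot": [0, 0, 0]}, {"delta_pos": [0, 0, 0], "rot": [0, 0, 0]}, {"delta_pos": [0, 0, 0], "rot": [0, 0, 0]}, {"delta_pos": [0, 0, 0], "rot": [0, 0, 0]}, {"delta_pos": [0, 0, 0], "rot": [0, 0, 0]}], "hand": 1}}

```text
t: 37.88
tcp_pos: [0.5664, 0.0258, 0.3177]
tool_rot: [3.036, 0.808, 0.0]
wrist_force: [-0.8, -0.6, 2.8]
gripper_width: 0.0443
grasp_force: 30.0
```

Call:
{"fn": "step_arm", "kwargs": {"commands": [{"delta_pos": [0, 0, 0], "rot": [0, 0, -0.074]}, {"delta_pos": [0, 0, 0], "rot": [0, 0, -0.074]}, {"delta_pos": [0, 0, 0], "rot": [0, 0, -0.074]}, {"delta_pos": [0, 0, 0], "rot": [0, 0, -0.074]}, {"delta_pos": [0, 0, 0], "rot": [0, 0, -0.074]}, {"delta_pos": [0, 0, 0], "rot": [0, 0, -0.074]}, {"delta_pos": [0, 0, 0], "rot": [0, 0, -0.074]}, {"delta_pos": [0, 0, 0], "rot": [0, 0, -0.074]}, {"delta_pos": [0, 0, 0], "rot": [0, 0, -0.074]}, {"delta_pos": [0, 0, 0], "rot": [0, 0, 0]}, {"delta_pos": [0, 0, 0], "rot": [0, 0, 0]}]}}

```text
t: 39.25
tcp_pos: [0.5658, 0.0262, 0.3177]
tool_rot: [-2.225, -2.215, 0.001]
wrist_force: [-4.8, 2.0, 5.6]
gripper_width: 0.0439
grasp_force: 30.0
```

```bash
python3 - <<'E'
from h import *
to((.566,.0258,.154),89.6)
E
```

```text
t 39.25 tcp [0.5658 0.0262 0.3177] yawx 89.74 tilt [-0.0012  0.0007] q6 0.029 w 0.0439 gf 30.0 F [-4.8  2.   5.6] T [ 0.31 -0.02 -0.03]
grasp [0.5656 0.0263 0.1547] units [-0.021  0.017  0.027]
rotz 0.0015761269255073608
```

Call:
{"fn": "step_arm", "kwargs": {"commands": [{"delta_pos": [0, 0, 0], "rot": [0, 0, 0]}, {"delta_pos": [0, 0, 0], "rot": [0, 0, 0]}, {"delta_pos": [0, 0, 0], "rot": [0, 0, 0]}, {"delta_pos": [0, 0, -0.85], "rot": [0, 0, 0]}, {"delta_pos": [0, 0, -0.85], "rot": [0, 0, 0]}, {"delta_pos": [0, 0, -0.85], "rot": [0, 0, 0]}, {"delta_pos": [0, 0, -0.85], "rot": [0, 0, 0]}], "hand": -1}}

```text
t: 40.12
tcp_pos: [0.5664, 0.0258, 0.403]
tool_rot: [-2.226, -2.216, 0.0]
wrist_force: [0.3, -0.2, 1.2]
gripper_width: 0.0878
grasp_force: 0.0
```

Call:
{"fn": "step_arm", "kwargs": {"commands": [{"delta_pos": [0, 0, 0], "rot": [0, 0, 0.104]}, {"delta_pos": [0, 0, 0], "rot": [0, 0, 0.104]}, {"delta_pos": [0, 0, 0], "rot": [0, 0, 0.104]}, {"delta_pos": [0, 0, 0], "rot": [0, 0, 0.104]}, {"delta_pos": [0, 0, 0], "rot": [0, 0, 0.104]}, {"delta_pos": [0, 0, 0], "rot": [0, 0, 0.104]}, {"delta_pos": [0, 0, 0], "rot": [0, 0, 0.104]}, {"delta_pos": [0, 0, 0], "rot": [0, 0, 0.104]}, {"delta_pos": [0, 0, 0], "rot": [0, 0, 0.104]}, {"delta_pos": [0, 0, 0], "rot": [0, 0, 0.104]}]}}

```text
t: 41.38
tcp_pos: [0.5664, 0.0257, 0.4023]
tool_rot: [3.139, -0.114, -0.0]
wrist_force: [-1.3, 0.3, -0.0]
gripper_width: 0.0878
grasp_force: 0.0
```

Call:
{"fn": "step_arm", "kwargs": {"commands": [{"delta_pos": [-0.384, 0.995, 0], "rot": [0, 0, 0]}, {"delta_pos": [-0.384, 0.995, 0], "rot": [0, 0, 0]}, {"delta_pos": [-0.384, 0.995, 0], "rot": [0, 0, 0]}, {"delta_pos": [-0.384, 0.995, 0], "rot": [0, 0, 0]}, {"delta_pos": [-0.384, 0.995, 0], "rot": [0, 0, 0]}, {"delta_pos": [-0.384, 0.995, 0], "rot": [0, 0, 0]}, {"delta_pos": [-0.384, 0.995, 0], "rot": [0, 0, 0]}, {"delta_pos": [-0.384, 0.995, 0], "rot": [0, 0, 0]}]}}

```text
t: 42.38
tcp_pos: [0.4759, -0.1684, 0.4024]
tool_rot: [3.14, -0.106, 0.0]
wrist_force: [0.3, 0.3, -0.6]
gripper_width: 0.0879
grasp_force: 0.0
```

Call:
{"fn": "step_arm", "kwargs": {"commands": [{"delta_pos": [-0.384, 0.995, 0], "rot": [0, 0, 0]}, {"delta_pos": [-0.384, 0.995, 0], "rot": [0, 0, 0]}, {"delta_pos": [-0.384, 0.995, 0], "rot": [0, 0, 0]}, {"delta_pos": [-0.384, 0.995, 0], "rot": [0, 0, 0]}, {"delta_pos": [-0.384, 0.995, 0], "rot": [0, 0, 0]}, {"delta_pos": [-0.384, 0.995, 0], "rot": [0, 0, 0]}, {"delta_pos": [-0.384, 0.995, 0], "rot": [0, 0, 0]}, {"delta_pos": [-0.384, 0.995, 0], "rot": [0, 0, 0]}, {"delta_pos": [0, 0, 0], "rot": [0, 0, 0]}, {"delta_pos": [0, 0, 0], "rot": [0, 0, 0]}]}}

```text
t: 43.62
tcp_pos: [0.3864, -0.3606, 0.4023]
tool_rot: [-3.139, 0.106, 0.0]
wrist_force: [-0.1, 0.2, -0.4]
gripper_width: 0.0881
grasp_force: 0.0
```

```bash
cat > red.py <<'E'
from h import *
im=env.get_image("wrist");cv2.imwrite("pics/red.png",im[:,:,::-1]);c=env.get_calibration("wrist")
hsv=cv2.cvtColor(im,cv2.COLOR_RGB2HSV)
m=cv2.morphologyEx(cv2.inRange(hsv,np.array((0,50,20)),np.array((180,255,160))),cv2.MORPH_OPEN,np.ones((3,3)))
for k in cv2.findContours(m,cv2.RETR_LIST,cv2.CHAIN_APPROX_NONE)[0]:
    if 1500<cv2.contourArea(k)<20000:
        a=cv2.approxPolyDP(cv2.convexHull(k),4,True)[:,0];q=cen(k).astype(int)
        print(hsv[q[1],q[0]],onz(c,cen(k),.048)[:2].round(4),[(p.tolist(),onz(c,p,.048)[:2].round(4).tolist()) for p in a])
to((.4115,-.3907,.034),-4)
E
python3 red.py
```

```text
[  9  87 114] [ 0.4124 -0.3876] [([387, 146], [0.4362, -0.4087]), ([385, 213], [0.3831, -0.4051]), ([337, 212], [0.3866, -0.3666]), ([337, 144], [0.4402, -0.37])]
t 43.675 tcp [ 0.3865 -0.3604  0.4023] yawx -3.84 tilt [-0.0001  0.0004] q6 0.865 w 0.0877 gf 0.0 F [ 0.5 -0.6  0.3] T [-0.    0.01  0.01]
grasp [ 0.3865 -0.3603  0.2393] units [1.081 1.15  8.212]
rotz 0.0017604951757347307
```

Call:
{"fn": "step_arm", "kwargs": {"commands": [{"delta_pos": [0.54, 0.52, 0.5], "rot": [0, 0, 0]}, {"delta_pos": [0.53, 0.51, 0.7], "rot": [0, 0, 0]}, {"delta_pos": [0, 0, 1], "rot": [0, 0, 0]}, {"delta_pos": [0, 0, 1], "rot": [0, 0, 0]}, {"delta_pos": [0, 0, 1], "rot": [0, 0, 0]}, {"delta_pos": [0, 0, 0], "rot": [0, 0, 0]}, {"delta_pos": [0, 0, 0], "rot": [0, 0, 0]}]}}

```text
t: 44.55
tcp_pos: [0.4118, -0.3882, 0.2982]
tool_rot: [3.139, -0.105, 0.001]
wrist_force: [-0.2, -0.2, 0.6]
gripper_width: 0.0879
grasp_force: 0.0
```

```bash
python3 red.py
```

```text
[172  94 160] [ 0.2851 -0.2918] [([184, 413], [0.3074, -0.2862]), ([225, 433], [0.2903, -0.3111]), ([223, 461], [0.2665, -0.3059]), ([183, 458], [0.2698, -0.2782]), ([166, 450], [0.277, -0.2675])]
[  9  97 103] [ 0.4157 -0.3888] [([358, 194], [0.4434, -0.4068]), ([366, 210], [0.4342, -0.4108]), ([362, 294], [0.3844, -0.4062]), ([294, 294], [0.3871, -0.3665]), ([293, 207], [0.4387, -0.3706]), ([298, 195], [0.4452, -0.374])]
t 44.6 tcp [ 0.4119 -0.3884  0.2985] yawx -3.82 tilt [ 0.0012 -0.0011] q6 0.86 w 0.0877 gf 0.0 F [ 0.2  0.5 -0.3] T [-0.01  0.03 -0.1 ]
grasp [ 0.4121 -0.3886  0.1355] units [-0.022  0.08   4.061]
rotz 0.0019660699583849035
```

Call:
{"fn": "step_arm", "kwargs": {"commands": [{"delta_pos": [-0.03, 0, 1], "rot": [0, 0, 0.008]}, {"delta_pos": [0, 0, 1], "rot": [0, 0, 0]}, {"delta_pos": [0, 0, 1], "rot": [0, 0, 0]}, {"delta_pos": [0, 0, 1.0], "rot": [0, 0, 0]}, {"delta_pos": [0, 0, 0.05], "rot": [0, 0, 0]}, {"delta_pos": [0, 0, 0], "rot": [0, 0, 0]}]}}

```text
t: 45.35
tcp_pos: [0.411, -0.3888, 0.1974]
tool_rot: [3.138, -0.125, 0.002]
wrist_force: [0.0, -0.1, 0.1]
gripper_width: 0.0877
grasp_force: 0.0
```

Call:
{"fn": "step_arm", "kwargs": {"commands": [{"delta_pos": [0, 0, 0], "rot": [0, 0, 0]}, {"delta_pos": [0, 0, 0], "rot": [0, 0, 0]}, {"delta_pos": [0, 0, 0], "rot": [0, 0, 0]}, {"delta_pos": [0, 0, 0], "rot": [0, 0, 0]}, {"delta_pos": [0, 0, 0], "rot": [0, 0, 0]}, {"delta_pos": [0, 0, 0], "rot": [0, 0, 0]}], "hand": 1}}

```text
t: 46.1
tcp_pos: [0.4105, -0.3883, 0.1962]
tool_rot: [-3.139, 0.125, 0.0]
wrist_force: [-0.1, 1.3, 1.1]
gripper_width: 0.0421
grasp_force: 30.0
```

Call:
{"fn": "step_arm", "kwargs": {"commands": [{"delta_pos": [0, 0, -0.8], "rot": [0, 0, 0]}, {"delta_pos": [0, 0, -1], "rot": [0, 0, 0]}, {"delta_pos": [0, 0, -1], "rot": [0, 0, 0]}, {"delta_pos": [0, 0, -1], "rot": [0, 0, 0]}, {"delta_pos": [0, 0, -1], "rot": [0, 0, 0]}, {"delta_pos": [0, 0, -1], "rot": [0, 0, -0.045]}, {"delta_pos": [0, 0, 0], "rot": [0, 0, 0]}]}}

```text
t: 46.98
tcp_pos: [0.4109, -0.3887, 0.3437]
tool_rot: [3.138, -0.015, 0.005]
wrist_force: [-0.8, -0.2, -3.9]
gripper_width: 0.0418
grasp_force: 30.0
```

```bash
python3 - <<'E'
from h import *
to((.466,.0265,.18),-.5)
E
```

```text
t 46.975 tcp [ 0.4109 -0.3887  0.3437] yawx -0.56 tilt [ 0.0033 -0.0033] q6 0.802 w 0.0418 gf 30.0 F [-0.8 -0.2 -3.9] T [-0.01  0.02  0.01]
grasp [ 0.4114 -0.3893  0.1807] units [  2.021 -16.651  -0.018]
rotz -0.0006329648658578435
```

Call:
{"fn": "step_arm", "kwargs": {"commands": [{"delta_pos": [0.119, -0.98, 0], "rot": [0, 0, 0]}, {"delta_pos": [0.119, -0.98, 0], "rot": [0, 0, 0]}, {"delta_pos": [0.119, -0.98, 0], "rot": [0, 0, 0]}, {"delta_pos": [0.119, -0.98, 0], "rot": [0, 0, 0]}, {"delta_pos": [0.119, -0.98, 0], "rot": [0, 0, 0]}, {"delta_pos": [0.119, -0.98, 0], "rot": [0, 0, 0]}, {"delta_pos": [0.119, -0.98, 0], "rot": [0, 0, 0]}, {"delta_pos": [0.119, -0.98, 0], "rot": [0, 0, 0]}, {"delta_pos": [0.119, -0.98, 0], "rot": [0, 0, 0]}, {"delta_pos": [0.119, -0.98, 0], "rot": [0, 0, 0]}]}}

```text
t: 48.22
tcp_pos: [0.4415, -0.1416, 0.34]
tool_rot: [-3.14, 0.016, 0.004]
wrist_force: [0.5, 0.8, -2.1]
gripper_width: 0.0421
grasp_force: 30.0
```

```bash
python3 - <<'E'
from h import *
to((.466,.0265,.18),-.5)
im=env.get_image("wrist");cv2.imwrite("pics/w7.png",im[:,:,::-1]);im=env.get_image("side");cv2.imwrite("pics/s7.png",im[:,:,::-1])
w=cv2.imread("pics/w7.png");w[330:,:]=cv2.resize(im[200:350,200:370,::-1],(640,565))[100:250];
cv2.imwrite("pics/w7b.png",np.vstack([w[:240],cv2.resize(im[200:310,190:370,::-1],(640,360))]))
E
```

```text
t 48.225 tcp [ 0.4415 -0.1416  0.34  ] yawx -0.57 tilt [-0.0027  0.0012] q6 1.244 w 0.0421 gf 30.0 F [ 0.5  0.8 -2.1] T [ 0.01 -0.02 -0.02]
grasp [ 0.4411 -0.1414  0.177 ] units [ 0.93  -6.726 -0.115]
rotz -0.0007383237143209776
```

View pics/w7b.png

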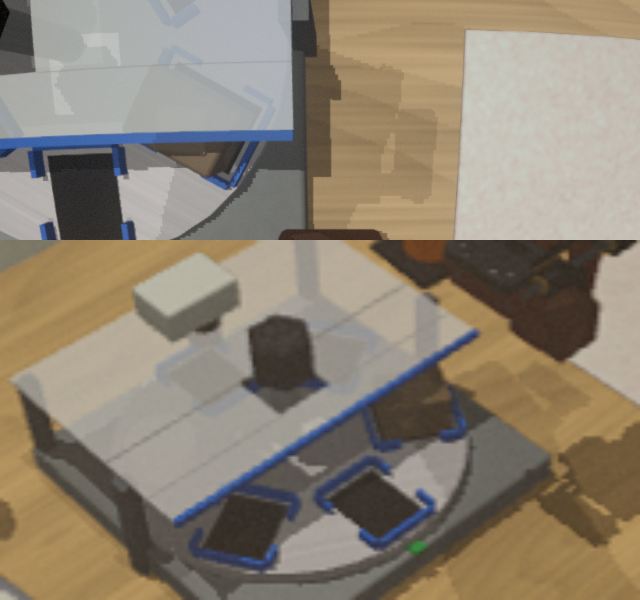

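The picture shows the sandy rock seated in the next pocket on the -y side and an empty pocket at the loading place.

Call:
{"fn": "step_arm", "kwargs": {"commands": [{"delta_pos": [0.119, -0.98, 0], "rot": [0, 0, 0]}, {"delta_pos": [0.119, -0.98, 0], "rot": [0, 0, 0]}, {"delta_pos": [0.119, -0.98, 0], "rot": [0, 0, 0]}, {"delta_pos": [0.119, -0.98, 0], "rot": [0, 0, 0]}, {"delta_pos": [0.119, -0.98, 0], "rot": [0, 0, 0]}, {"delta_pos": [0.119, -0.98, 0], "rot": [0, 0, 0]}, {"delta_pos": [0.119, -0.86, 0], "rot": [0, 0, 0]}, {"delta_pos": [0, 0, 0], "rot": [0, 0, 0]}, {"delta_pos": [0, 0, 0], "rot": [0, 0, 0]}]}}

```text
t: 49.45
tcp_pos: [0.4644, 0.0243, 0.3407]
tool_rot: [3.141, -0.014, -0.002]
wrist_force: [-0.2, -0.1, -3.6]
gripper_width: 0.042
grasp_force: 30.0
```

```bash
python3 - <<'E'
from h import *
to((.466,.0265,.075),-.5)
c=env.get_calibration("wrist")
E
```

```text
t 49.45 tcp [0.4644 0.0243 0.3407] yawx -0.52 tilt [-0.0012 -0.0003] q6 1.607 w 0.042 gf 30.0 F [-0.2 -0.1 -3.6] T [ 0.07  0.06 -0.06]
grasp [0.4643 0.0243 0.1777] units [ 0.074 -0.091  4.109]
rotz -0.0002365074187262432
```

Call:
{"fn": "step_arm", "kwargs": {"commands": [{"delta_pos": [0.07, -0.09, 1], "rot": [0, 0, 0]}, {"delta_pos": [0, 0, 1], "rot": [0, 0, 0]}, {"delta_pos": [0, 0, 1], "rot": [0, 0, 0]}, {"delta_pos": [0, 0, 0.6], "rot": [0, 0, 0]}, {"delta_pos": [0, 0, 0.4], "rot": [0, 0, 0]}, {"delta_pos": [0, 0, 0.1], "rot": [0, 0, 0]}, {"delta_pos": [0, 0, 0], "rot": [0, 0, 0]}]}}

```text
t: 50.32
tcp_pos: [0.4669, 0.0268, 0.239]
tool_rot: [-3.142, 0.014, -0.001]
wrist_force: [0.0, 0.1, -3.3]
gripper_width: 0.0418
grasp_force: 30.0
```

```bash
python3 - <<'E'
from h import *
to((.466,.0265,.0737),-.5)
E
```

```text
t 50.325 tcp [0.4669 0.0268 0.239 ] yawx -0.53 tilt [0.0006 0.    ] q6 1.612 w 0.0418 gf 30.0 F [ 0.   0.1 -3.3] T [ 0.1  -0.06  0.04]
grasp [0.467  0.0268 0.076 ] units [-0.04   0.013  0.091]
rotz -0.00029406792988848134
```

Call:
{"fn": "step_arm", "kwargs": {"commands": [{"delta_pos": [-0.03, 0, 0.09], "rot": [0, 0, 0]}, {"delta_pos": [0, 0, 0], "rot": [0, 0, 0]}]}}

```text
t: 50.58
tcp_pos: [0.4659, 0.0269, 0.2367]
tool_rot: [-3.142, 0.014, -0.001]
wrist_force: [0.1, -0.9, -2.4]
gripper_width: 0.0416
grasp_force: 30.0
```

Call:
{"fn": "step_arm", "kwargs": {"commands": [{"delta_pos": [0, 0, 0], "rot": [0, 0, 0]}, {"delta_pos": [0, 0, 0], "rot": [0, 0, 0]}, {"delta_pos": [0, 0, 0], "rot": [0, 0, 0]}, {"delta_pos": [0, 0, 0], "rot": [0, 0, 0]}, {"delta_pos": [0, 0, -1], "rot": [0, 0, 0]}, {"delta_pos": [0, 0, -1], "rot": [0, 0, 0]}, {"delta_pos": [0, 0, -1], "rot": [0, 0, 0]}, {"delta_pos": [0, 0, -1], "rot": [0, 0, 0]}, {"delta_pos": [0, 0, -1], "rot": [0, 0, 0]}, {"delta_pos": [0, 0, -1], "rot": [0, 0, 0]}, {"delta_pos": [0, 0, 0], "rot": [0, 0, 0]}, {"delta_pos": [0, 0, 0], "rot": [0, 0, 0]}], "hand": -1}}

```text
t: 52.08
tcp_pos: [0.4656, 0.0269, 0.3857]
tool_rot: [3.142, -0.014, -0.001]
wrist_force: [-0.7, -0.4, -0.1]
gripper_width: 0.0875
grasp_force: 0.0
```

```bash
python3 - <<'E'
from h import *
info();im=env.get_image("wrist");c=env.get_calibration("wrist");h=cv2.cvtColor(im,cv2.COLOR_RGB2HSV)
for t in np.arange(-.04,.041,.005):
    a=proj(c,(.466+t,.0265,.088)).astype(int);b=proj(c,(.466,.0265+t,.088)).astype(int)
    print(round(t,3),h[a[1],a[0]],h[b[1],b[0]])
# trim pointer, tool and rocks on the board from the fixed cameras against the picture after step 3
a=env.get_image("scene");o=cv2.imread("pics/scene4.png")[:,:,::-1]
for n,(x0,y0,x1,y1) in(("meter",(430,140,510,215)),("tool",(380,130,412,185)),("std",(245,360,335,435)),("board",(150,265,280,395)),("bottles",(475,195,535,270))):
    print(n,(cv2.absdiff(a,o.copy())[y0:y1,x0:x1].max(2)>40).sum())
E
```

```text
t 52.075 tcp [0.4656 0.0269 0.3857] yawx -0.52 tilt [-0.0008 -0.    ] q6 1.612 w 0.0875 gf 0.0 F [-0.7 -0.4 -0.1] T [ 0.02  0.04 -0.03]
-0.04 [ 17  98 102] [ 13  10 174]
-0.035 [17 98 86] [ 13  12 153]
-0.03 [ 61 117  61] [ 10  10 153]
-0.025 [  5 101  83] [ 10  10 151]
-0.02 [  8 115  84] [ 6 90 68]
-0.015 [  9 105  85] [  9 104  88]
-0.01 [ 11 102 107] [  8  96 111]
-0.005 [ 10  96 111] [  9  95 113]
-0.0 [  8  90 113] [  8  90 113]
0.005 [  9  94 117] [  9  93 113]
0.01 [  9  93 115] [ 10  93 112]
0.015 [ 9 97 95] [  8  91 112]
0.02 [ 7 87 94] [ 11  23 122]
0.025 [ 7 81 94] [  5  10 151]
0.03 [ 3 56 55] [ 15  10 148]
0.035 [110 144 142] [  6   8 150]
0.04 [109  94 138] [ 15  10 155]
meter 7
tool 421
std 0
board 1426
bottles 0
```

```bash
python3 - <<'E'
from h import *
a=env.get_image("scene");d=env.get_image("side")
for n,i,r in(("scene",a,(380,125,415,185)),("side",d,(225,320,270,380))):
    for im in(cv2.imread(f"pics/{n}0.png")[:,:,::-1].copy(),i):
        k=blobs(im,(0,150,60),(6,255,255),r,10)
        print(n,[(cv2.boundingRect(x),cen(x).round(1)) for x in k])
o=cv2.imread("pics/scene0.png")[:,:,::-1].copy();b=(380,130,412,185)
print((cv2.absdiff(a,o)[130:185,380:412].max(2)>40).sum())
E
```

```text
scene [((383, 136, 24, 32), array([395.5, 152.9]))]
scene [((385, 136, 22, 32), array([396.2, 153.3]))]
side [((234, 330, 25, 32), array([244.2, 346.4]))]
side [((234, 340, 24, 22), array([244.9, 351.7])), ((237, 330, 13, 16), array([242.5, 335.7]))]
341
```

```bash
python3 -c "
from plant import env
print(env.hand_in())"
```

```text
the job is handed in; nothing more can be done
None
```

Job handed in, no verdict returned: the blank went under the reader, the trimmer is on the blue mark, the tool is back in its stand, both rocks present (sandy and reddish) are in their own pockets, and the turntable was left at a click.

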